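Pack the screen-making kit into its carrier

TASK

Pack the screen-coating kit into the plywood carrier for the darkroom: stand the lidded tub and the small bottle in the bored blocks that fit them, lay the rolled film in its cradle, and lay the scoop coater on the seat between its cleats, trough up, everything fully down. Keep the tub and the bottle upright all the way. The two tubs without a lid would spill on the way: leave them standing where they are.

Things in the scene. Friction and masses are not known exactly. Their poses are not given: they have to be found in the camera images.
- carrier: Fixed low plywood carrier, 215 (x) by 284 (y) by 38 mm. Origin: centre of its underside; x away from the robot, y left. Behind, 3 bays with blocks, centres x=+31.5, y=-88, 0, +88. In front the coater's seat, a flat deck at z=38: centre x=-71, y=0, long along y; 12 mm high cleats round its 4 corners only, field 61x216 mm, the middle 170 mm of both long sides open for fingers.
- wide_block: Wood block with a wide round through bore, 62 mm, chamfered, at its centre, for the lidded tub, which stands on the carrier's floor at the origin's height; 131x87x30 mm, fixed in one of the carrier's 3 bays (which one varies), top flush with the deck (z 38 mm). Origin: centre of its underside, 8 mm above the bench; axes as the carrier's.
- narrow_block: Wood block with a narrow round through bore, 49 mm, chamfered, at its centre, for the small bottle, which stands on the carrier's floor at the origin's height; 131x87x30 mm, fixed in one of the carrier's 3 bays (which one varies), top flush with the deck (z 38 mm). Origin: centre of its underside, 8 mm above the bench; axes as the carrier's.
- cradle_block: Wood block with a straight groove along its x, 42 mm wide, 12 mm deep, flat bottom 18 mm above its underside, for the rolled film; the carrier's boards close the groove's ends, 132 mm apart; 131x87x30 mm, fixed in one of the carrier's 3 bays (which one varies), top flush with the deck (z 38 mm). Origin: centre of its underside, 8 mm above the bench; axes as the carrier's.
- tub: Small white plastic tub WITH a snap lid (purple), 86 mm high: 49 mm across at the foot, 55 at 30 mm, 62 at 60 mm height; lid and collar above that up to 70 mm. 0.17 to 0.31 kg. Grip round it, fingertips about 45 mm above its foot. Origin: centre of its underside, z up.
- bottle: Small round bottle with a black screw cap, 97 mm high; body 41 mm across up to 62 mm height, then shoulder and cap. 0.05 to 0.10 kg. Origin: centre of its underside, z up.
- film_mid (a point): Rolled film, a stiff plain grey tube 34 mm in diameter, 120 mm long, lying on the bench, 0.03 kg; it can roll. This point is the middle of its axis, 17 mm above what it lies on; x runs along the tube.
- coater: Scoop coater: open aluminium trough with blue plastic ends, 208 mm long (its y), 0.14 to 0.23 kg. Across its x the trough measures 49 mm outside (-24 to +25); wall at -x 16 mm high, at +x 34 mm; end plates 53 mm wide, 40 high. Grip across the middle from above, fingertips near its bottom. Origin: centre of its underside, z up. May lie either way round.
- open_white: Small white tub WITHOUT a lid, 66 mm across the rim, 80 mm high; it stays where it is. Origin: centre of its underside, z up.
- open_green: Small green tub WITHOUT a lid, 67 mm across the rim, 85 mm high; it stays where it is. Origin: centre of its underside, z up.
Things that resemble listed ones, but are neither listed nor needed, are in the scene too. What is meant by the bottle is not red or yellow, and is the larger of those in its own colour.

How it is judged:
At the end, for the whole second after the job is handed in: Tub in the wide bore (10 mm), bottle in the narrow (8 mm), both down to 6 mm and upright (0.12 rad); film in the groove (8 mm across, 10 along, 5 high, 0.12 rad); coater flat on its seat (8 across, 10 along, 5 high, 0.1 rad); open tubs within 30 mm of their places, upright; all at rest (horizontal distance between tub and wide_block below 0.01 m and z of tub in the frame of wide_block below 0.006 m and angle between each of tub, bottle's own z axis and vertical below 0.12 rad and linear speed of each of tub, bottle, coater below 0.02 m/s and angular speed of each of tub, bottle, coater below 0.3 rad/s and horizontal distance between bottle and narrow_block below 0.008 m and z of bottle in the frame of narrow_block below 0.006 m and x of film_mid in the frame of cradle_block between -0.01 and 0.01 m and y of film_mid in the frame of cradle_block between -0.008 and 0.008 m and z of film_mid in the frame of cradle_block between 0.03 and 0.04 m and angle between the x axis of film_mid and the x axis of cradle_block, either way round below 0.12 rad and x of coater in the frame of carrier between -0.079 and -0.063 m and y of coater in the frame of carrier between -0.01 and 0.01 m and z of coater in the frame of carrier between 0.033 and 0.043 m and angle between the y axis of coater and the y axis of carrier, either way round below 0.1 rad and angle between coater's own z axis and vertical below 0.1 rad and distance of each of open_white, open_green from where it was at the start of the episode below 0.03 m and angle between each of open_white, open_green's own z axis and vertical below 0.2 rad); the robot touches nothing.
It fails at once if an open tub is pushed or lifted more than 30 mm from its place, or tipped by more than 0.4 rad (distance of any of open_white, open_green from where it was at the start of the episode above 0.03 m or angle between any of open_white, open_green's own z axis and vertical above 0.4 rad).
It fails at once if the lidded tub or the small bottle is tipped by more than 0.7 rad (angle between any of tub, bottle's own z axis and vertical above 0.7 rad).
It also fails if it takes over 125 s, if anything falls off the work surface, if the arm or the gripper's body presses on something with over 40 N, if the wrist force passes 120 N, or if a joint passes its speed limit or range.

ROBOT

A 6-joint arm with a two-finger parallel gripper is mounted at the origin on a cart in front of the work surface, level with it; the furniture and walls round the work are solid. World frame = base frame: x ahead of the robot, y to its left, z up, the work surface at z = 0. Lengths are in m, angles in rad, forces in N, time in s.
With the tool pointing down it reaches from about 0.35 to 0.85 m from the base axis. Payload 8.1 kg.
Tool frame: the origin (TCP) lies between the finger pads; the fingertips stand env.tip_extent ahead of it and the grasp point (between the pads) lies 5 mm behind it (env.tip_extent is the distance from the TCP to the fingertips, in m); z points along the fingers, y is the line along which they close (so a half turn about z gives the same grasp; the last joint's range is limited). The gripper opens to 85 mm and grips with 20 to 120 N. Pads are 22 mm wide; open, the fingers measure 114 mm over their backs; the gripper's body (76 mm by 85 mm) begins 54 mm behind the grasp point. The pads swing forward as they close: fully open they stand 13 mm farther back than shut.
Start: joints at [1.118, 0.13, 1.488, -0, 1.523, -0.085], TCP at [0.216, 0.56, 0.245] pointing down, gripper open.
Joint ranges: [-2.96, 2.96], [-0.89, 2.26], [0.02, 2.5], [-1.34, 4.48], [0, 2.73], [-2.66, 2.66]. Speed limits (rad/s): [2.39, 2.39, 2.79, 3.14, 3.14, 3.14].

INTERFACE

Orientations are given as a unit quaternion [w, x, y, z].
In Python, from bench import env gives the robot as it stands.
- The arm moves only by the tool step_arm, never from a script. Its argument "series" is a list of rows, each an object with "delta_pos": the shift along the tool's x, y, z normalised to -1 to 1, where 1 is 25 mm, a list of three; "turn": the turn about the tool's z normalised to -1 to 1, where 1 is 5 degrees. A call has 1 to 8 rows; each row shifts and turns the commanded pose from where the row before left it, along the tool's axes as they then stand; what a row does not reach is not made up. A row lasts 1/10 s, in which the tool goes at most 50 mm and 8.59 degrees, less where a joint would pass 70% of its speed; a pose out of reach is approached as far as the arm can. A call with a number of a shift or a turn outside -1 to 1 is refused whole. A call with a gripper value outside its range is refused whole. "gripper" is the opening in per cent of the stroke, from 0 (shut) to 100 (fully open), set as the call begins (left out, the last holds). The fingers move at their own pace and stop on an object; "squeeze" is the grip in N (left out, the last holds). Time passes only in rows, so rows that do not move let the fingers close. It gives the time, the measured TCP pose, the force, the opening and the grip force at its end, in the units of the state.
- env.sense(): the state, without advancing time (a new reading comes with each control period).
- env.snapshot(name): name is "scene" or "top" or "wrist"; returns (picture, depth): 420x560x3 uint8, blue, green, red; 420x560 float32, m along the optical axis (not along the pixel's ray), 0 where there is no reading.
- env.calibration(name): a dict with "intrinsics" (3x3 intrinsics, pixels), "world_to_cam" (4x4, takes a point from world to camera coordinates); the wrist camera has in their place "mount" (4x4, takes a point from camera to tool coordinates, whose origin is the TCP and whose axes are the flange's). Camera axes: x right, y up, looking along -z (the intrinsics and any distortion apply to the point x, -y, -z); pixel columns grow to the right and rows downward; lengths in m; the calibration is good to about 2 mm. A picture is of the moment at which its call begins: read the wrist's pose just before it. calibration takes no time and is no camera call.
- env.sign_off(): hands the job in; it is judged then, once.
The state is a dict: "t": time; "joints": joint angles; "dq": joint speeds; "effort": joint torques, N m; "position": TCP position; "ee_rot": TCP orientation; "wrist_force": force on the tool from outside, world axes, zero at the start; "moment": the same for the moment, N m; "finger_gap": finger opening in m; "grip_force": force on a finger pad.
Only numpy, scipy, OpenCV 4.12 (cv2) and the standard library are available. Lean on these libraries where they do the work, as an engineer would, in place of code of your own. Each camera call takes 0.05 s, during which the arm holds its last target. There are 200 camera calls.

## Working session

There is one attempt and no reset: what is moved stays moved. The work goes in short steps, Python scripts to look and compute and a tool call to move; the robot and the scene stay as the last step left them, time stands still between calls to the robot, and variables do not carry over. Pictures are saved under pics/ and viewed, at most 17 in all, crops included, and the job is handed in when it is done.

Besides the shell and the picture viewer there is one more tool, called after "Request:" as name(argument=value, ...) on one line, values as JSON. step_arm: Moves the arm, as the interface text tells. Its arguments: {"type":"object","properties":{"series":{"type":"array","items":{"type":"object","properties":{"delta_pos":{"type":"array","items":{"type":"number","minimum":-1,"maximum":1}},"turn":{"type":"number","minimum":-1,"maximum":1}}}},"gripper":{"type":"number"},"squeeze":{"type":"number"}},"required":["series"]}

```bash
ls; mkdir -p pics; python3 - <<'E'
from bench import env
import cv2,numpy as np
np.set_printoptions(precision=4,suppress=True)
print(env.sense(),env.tip_extent)
for n in("scene","top"):
    p,d=env.snapshot(n);cv2.imwrite(f"pics/{n}0.png",p);np.save(f"pics/{n}0.npy",d);print(n,env.calibration(n))
print(env.calibration("wrist"))
E
```

```text
pics
{'t': 0.0, 'joints': array([ 1.1176,  0.1311,  1.4893, -0.    ,  1.523 , -0.0854]), 'dq': array([-0.001 ,  0.001 ,  0.0002, -0.0013, -0.0011, -0.0019]), 'effort': array([  0.0008, -56.9412, -50.0557,  -0.    ,   0.015 ,   0.0001]), 'position': array([0.2155, 0.5594, 0.2442]), 'ee_rot': array([-0.0002,  0.1829,  0.9831, -0.0009]), 'wrist_force': array([-0.8727,  0.2413, -0.6402]), 'moment': array([-0.0218,  0.0206, -0.0016]), 'grip_force': 0.0, 'finger_gap': 0.08557239975965548} 0.014
scene {'intrinsics': array([[468.6383,   0.    , 287.8907],
       [  0.    , 468.6383, 202.6636],
       [  0.    ,   0.    ,   1.    ]]), 'world_to_cam': array([[ 0.5848, -0.8112, -0.0051, -0.324 ],
       [ 0.5637,  0.4019,  0.7216, -0.3537],
       [-0.5833, -0.4249,  0.6923, -0.9566],
       [ 0.    ,  0.    ,  0.    ,  1.    ]])}
top {'intrinsics': array([[468.2248,   0.    , 285.4076],
       [  0.    , 468.2248, 215.6867],
       [  0.    ,   0.    ,   1.    ]]), 'world_to_cam': array([[ 0.1167, -0.9931,  0.0062, -0.0493],
       [ 0.97  ,  0.1154,  0.214 , -0.5283],
       [-0.2132, -0.019 ,  0.9768, -1.1667],
       [ 0.    ,  0.    ,  0.    ,  1.    ]])}
{'intrinsics': array([[349.3346,   0.    , 279.2563],
       [  0.    , 349.3346, 199.8703],
       [  0.    ,   0.    ,   1.    ]]), 'mount': array([[ 0.0003,  0.9635,  0.2676,  0.0676],
       [ 1.    , -0.0003, -0.0002,  0.0017],
       [-0.0001,  0.2676, -0.9635, -0.1288],
       [ 0.    ,  0.    ,  0.    ,  1.    ]])}
```

View pics/scene0.png

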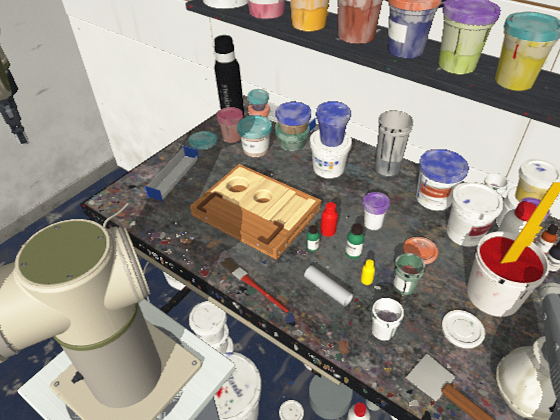

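View pics/top0.png

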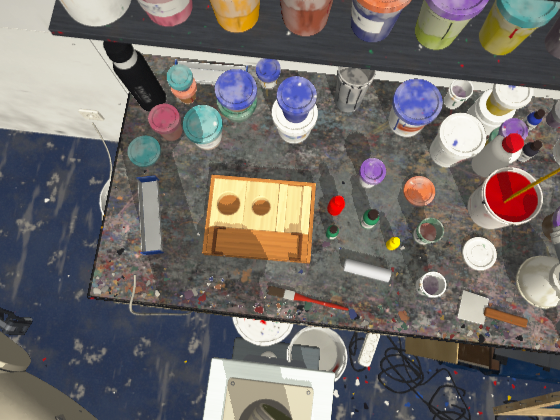

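The top view shows the carrier at (260,220), with the wide bore at (229,205), the narrow bore at (262,206) and the groove at about (293,205). The coater is at (150,215), the lidded tub (373,172), the larger green bottle (371,218), the film (368,271), open green (429,232) and open white (432,286). Red and small green bottles stand beside the carrier.

```bash
cat >h.py <<'E'
import numpy as np,cv2
from bench import env
np.set_printoptions(precision=4,suppress=True)
def cam(n,s=None):
    c=env.calibration(n);K=c["intrinsics"]
    if n=="wrist":
        from scipy.spatial.transform import Rotation as R
        q=s["ee_rot"];T=np.eye(4);T[:3,:3]=R.from_quat([q[1],q[2],q[3],q[0]]).as_matrix();T[:3,3]=s["position"]
        return K,T@c["mount"]
    return K,np.linalg.inv(c["world_to_cam"])
def rays(uv,K):
    uv=np.atleast_2d(np.asarray(uv,float));return np.c_[(uv[:,0]-K[0,2])/K[0,0],-(uv[:,1]-K[1,2])/K[1,1],-np.ones(len(uv))]
def plane(uv,z,K,T):
    r=rays(uv,K)@T[:3,:3].T;o=T[:3,3];return o+r*((z-o[2])/r[:,2])[:,None]
def cloud(d,K,T):
    h,w=d.shape;v,u=np.mgrid[:h,:w];p=rays(np.c_[u.ravel(),v.ravel()],K)*d.reshape(-1,1)
    return (p@T[:3,:3].T+T[:3,3]).reshape(h,w,3)
def rect(xy):
    c,s,a=cv2.minAreaRect((xy*1000).astype(np.float32));return np.array(c)/1000,np.array(s),a
E
python3 - <<'E'
from h import *
for n,boxes in(("top",dict(tub=(358,150,390,195),bottle=(360,205,382,232),film=(340,255,395,285),ow=(415,268,448,302),og=(412,215,446,248),coater=(132,172,168,258),carrier=(195,168,325,268),red=(325,190,350,218),sg=(325,222,342,242),yel=(383,232,402,252))),):
    p=cv2.imread(f"pics/{n}0.png");d=np.load(f"pics/{n}0.npy");K,T=cam(n);P=cloud(d,K,T)
    t=P[100:300,120:500];print("bench z",np.median(t[...,2]))
    for k,(a,b,c,e) in boxes.items():
        q=P[b:e,a:c].reshape(-1,3);q=q[(d[b:e,a:c].ravel()>0)&(q[:,2]>.006)]
        top=q[:,2].max();print(k,"zmax",top,"n",len(q),"all",*rect(q[:,:2]))
        for lo,hi in{"tub":[(.078,.09)],"bottle":[(.085,.1)],"film":[(.025,.04)],"coater":[(.03,.045),(.0,.025)],"carrier":[(.03,.043)],"ow":[(.074,.085)],"og":[(.079,.09)]}.get(k,[]):
            z=q[(q[:,2]>lo)&(q[:,2]<hi)];print("   ",lo,len(z),*rect(z[:,:2]),z[:,2].mean())
    # bores: low depth inside carrier
    hsv=cv2.cvtColor(p,cv2.COLOR_BGR2HSV)
    m=np.zeros(d.shape,np.uint8);m[180:232,208:315]=(P[180:232,208:315,2]<.030)*255
    nn,l,st,ce=cv2.connectedComponentsWithStats(m)
    for i in range(1,nn):
        if st[i,4]>25: print("low",st[i],ce[i],plane(ce[i],.038,K,T))
    im=cv2.resize(p[165:290,120:460],None,fx=2.35,fy=2.35,interpolation=cv2.INTER_CUBIC);cv2.imwrite("pics/crop1.png",im)
E
```

```text
bench z 0.002237948825309477
tub zmax 0.09170693148202269 n 635 all [ 0.6883 -0.2136] [ 90.9856 105.339 ] 80.25886535644531
    0.078 523 [ 0.6725 -0.1992] [67.6552 66.4456] 4.59623384475708 0.08402318853741522
bottle zmax 0.10181138807925239 n 286 all [ 0.5521 -0.2146] [53.8546 40.3685] 87.6463394165039
    0.085 88 [ 0.5544 -0.2084] [24.7334 23.9486] 67.5435562133789 0.09490728254465425
film zmax 0.04535095399182687 n 605 all [ 0.4223 -0.2221] [ 59.2472 136.0469] 3.2808518409729004
    0.025 517 [ 0.4188 -0.2158] [120.4605  32.2407] 82.18535614013672 0.03145696520284053
ow zmax 0.08518041278188648 n 619 all [ 0.3975 -0.3741] [62.7132 63.8522] 11.18796443939209
    0.074 150 [ 0.3978 -0.3742] [62.2378 63.1114] 6.921352863311768 0.07936970146795856
og zmax 0.09070894349699277 n 664 all [ 0.5448 -0.3715] [91.2313 92.0486] 2.0372378826141357
    0.079 144 [ 0.5323 -0.3588] [64.6901 64.5116] 82.49089050292969 0.08416083408489447
coater zmax 0.04427856042470024 n 624 all [0.4995 0.3804] [228.133   91.9055] 10.686361312866211
    0.03 172 [0.4986 0.3765] [209.8398  52.5173] 13.84821796417
[... 309 characters left out ...]
.10009134051729451 n 276 all [ 0.5946 -0.1231] [69.5338 63.8496] 9.586345672607422
sg zmax 0.07985364163528663 n 147 all [ 0.5054 -0.1155] [37.3876 30.8176] 38.78572463989258
yel zmax 0.07213367782179758 n 141 all [ 0.5036 -0.2863] [28.6408 51.6282] 35.24458312988281
low [208 180   3  20  34] [208.5    187.2941] [[0.5879 0.228  0.038 ]]
low [287 180  28   3  47] [303.4468 180.5106] [[ 0.6371 -0.0235  0.038 ]]
low [284 185  20  47 691] [293.4139 208.5181] [[ 0.5566 -0.0054  0.038 ]]
low [217 193  23  22 385] [228.0234 203.2026] [[0.5505 0.1696 0.038 ]]
low [252 197  18  18 240] [260.725  205.8333] [[0.5536 0.082  0.038 ]]
low [313 205   2  27  40] [313.675 220.275] [[ 0.5312 -0.0624  0.038 ]]
```

View pics/crop1.png

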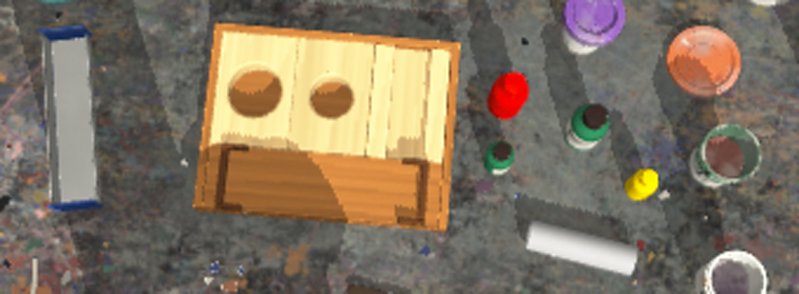

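```bash
cat >>h.py <<'E'
import json
def pose(s=None):
    s=s or env.sense();w,x,y,z=s["ee_rot"]
    return np.r_[s["position"],np.degrees(np.arctan2(1-2*(x*x+z*z),2*(x*y-w*z)))]
def plan(*tg,start=None,dr=5.0,half=None):
    """targets (x,y,z,phi_deg); rows in tool axes, tool z straight down"""
    p=np.array(start if start is not None else pose(),float);print("from",p)
    for t in tg:
        t=np.array(t,float)
        n=max(int(np.ceil(max(np.linalg.norm(t[:2]-p[:2])/.025,abs(t[2]-p[2])/.025,abs(t[3]-p[3])/dr)-.02)),1)
        rows=[];p0=p.copy()
        for i in range(1,n+1):
            g=p0+(t-p0)*i/n;f=np.radians(p[3]);ty=np.array([np.cos(f),np.sin(f),0]);tx=np.array([-np.sin(f),np.cos(f),0])*-1
            tx=np.cross(ty,[0,0,-1])
            e=g[:3]-p[:3];d=np.clip(np.round(np.array([e@tx,e@ty,-e[2]])/.025,2),-1,1);u=float(np.clip(np.round((p[3]-g[3])/5,2),-1,1))
            p[:3]+=.025*(d[0]*tx+d[1]*ty-np.array([0,0,d[2]]));p[3]-=5*u
            rows.append({"delta_pos":[float(v) for v in d],"turn":u})
        print("-> ",t,"n",n)
        for i in range(0,n,8):print(json.dumps(rows[i:i+8]))
    return p
E
python3 -c "
from h import *
plan((.4986,.3765,.14,103.85))"
```

```text
from [ 0.2155  0.5595  0.2444 68.9277]
->  [  0.4986   0.3765   0.14   103.85  ] n 14
[{"delta_pos": [-0.94, -0.2, 0.3], "turn": -0.5}, {"delta_pos": [-0.94, -0.23, 0.3], "turn": -0.5}, {"delta_pos": [-0.92, -0.28, 0.29], "turn": -0.5}, {"delta_pos": [-0.91, -0.32, 0.3], "turn": -0.5}, {"delta_pos": [-0.89, -0.36, 0.3], "turn": -0.49}, {"delta_pos": [-0.88, -0.39, 0.3], "turn": -0.5}, {"delta_pos": [-0.86, -0.44, 0.3], "turn": -0.5}, {"delta_pos": [-0.84, -0.47, 0.3], "turn": -0.5}]
[{"delta_pos": [-0.82, -0.51, 0.29], "turn": -0.5}, {"delta_pos": [-0.79, -0.54, 0.3], "turn": -0.5}, {"delta_pos": [-0.78, -0.57, 0.3], "turn": -0.5}, {"delta_pos": [-0.74, -0.61, 0.3], "turn": -0.5}, {"delta_pos": [-0.72, -0.64, 0.3], "turn": -0.5}, {"delta_pos": [-0.69, -0.68, 0.29], "turn": -0.49}]
```

```bash
cat >>h.py <<'E'
def go(x,y,z,phi,start=None,first=False):
    """shift in tool axes (units of 25 mm) and turns (units of 5 deg, + = clockwise from above)"""
    p=pose() if start is None else np.array(start,float);f=np.radians(phi if first else p[3])
    e=(np.array([x,y,z])-p[:3])/.025;d=np.array([-np.sin(f)*e[0]+np.cos(f)*e[1],np.cos(f)*e[0]+np.sin(f)*e[1],-e[2]])
    n=max(int(np.ceil(np.linalg.norm(d[:2]))),int(np.ceil(abs(d[2]))),1)
    print("pose",p,"| shift",d.round(2),"rows",n,"each",(d/n).round(3),"| turn",round((p[3]-phi)/5,2),"(turn first)" if first else "")
E
python3 -c "
from h import *
go(.4986,.3765,.14,103.85)
go(.4986,.3765,.14,103.85,first=True)"
```

```text
pose [ 0.2155  0.5595  0.2444 68.9277] | shift [-13.2   -2.76   4.17] rows 14 each [-0.943 -0.197  0.298] | turn -6.98 
pose [ 0.2155  0.5595  0.2444 68.9277] | shift [-9.24 -9.82  4.17] rows 14 each [-0.66  -0.701  0.298] | turn -6.98 (turn first)
```

Request:
step_arm(series=[{"delta_pos": [-0.94,-0.2,0.3]},{"delta_pos": [-0.94,-0.2,0.3]},{"delta_pos": [-0.94,-0.2,0.3]},{"delta_pos": [-0.94,-0.2,0.3]},{"delta_pos": [-0.94,-0.2,0.3]},{"delta_pos": [-0.94,-0.2,0.3]},{"delta_pos": [-0.94,-0.2,0.3]}], gripper=100)

```text
invalid input
```

Request:
step_arm(series=[{"delta_pos": [-0.94,-0.2,0.3]},{"delta_pos": [-0.94,-0.2,0.3]},{"delta_pos": [-0.94,-0.2,0.3]},{"delta_pos": [-0.94,-0.2,0.3]},{"delta_pos": [-0.94,-0.2,0.3]},{"delta_pos": [-0.94,-0.2,0.3]},{"delta_pos": [-0.94,-0.2,0.3]}])

```text
invalid input
```

Request:
step_arm(series=[{"turn": -1},{"turn": -1},{"turn": -1},{"turn": -1},{"turn": -1},{"turn": -1},{"turn": -1},{"turn": 0}])

```text
invalid input
```

```bash
python3 - <<'E'
from h import *
s=env.sense();p,d=env.snapshot("wrist");cv2.imwrite("pics/w1.png",p);K,T=cam("wrist",s)
P=cloud(d,K,T);ok=d>0
hsv=cv2.cvtColor(p,cv2.COLOR_BGR2HSV)
m=(cv2.inRange(hsv,(100,100,40),(130,255,255))>0)&ok&(P[...,2]>.034)&(P[...,2]<.046)
m&=(np.hypot(P[...,0]-.4986,P[...,1]-.3765)<.14)
q=P[m];print(len(q),rect(q[:,:2]));
m2=ok&(P[...,2]>.01)&(P[...,2]<.05)&(np.hypot(P[...,0]-.4986,P[...,1]-.3765)<.13)
print(rect(P[m2][:,:2]), "bench",np.median(P[...,2][ok&(abs(P[...,2])<.01)]))
go(.4986,.3765,.02,103.85)
E
```

```text
29 (array([0.3917, 0.3772]), array([5.4353, 6.3927]), 45.78324508666992)
(array([0.3975, 0.3748]), array([32.1312, 18.4513]), 55.494293212890625) bench -0.0002404090997523145
pose [ 0.2155  0.5595  0.2444 68.9282] | shift [-13.2   -2.76   8.98] rows 14 each [-0.943 -0.197  0.641] | turn -6.98
```

View pics/w1.png

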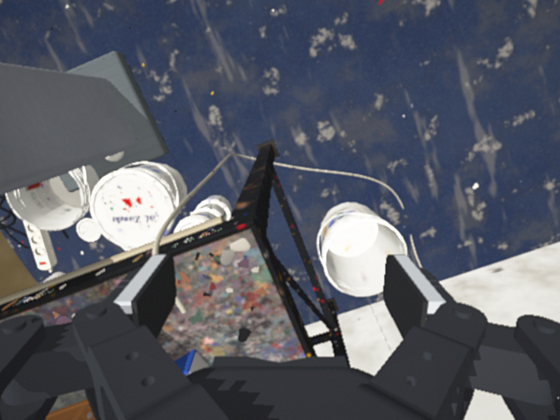

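The arm did not move, so this picture still shows the start pose. Each row probably needs both keys, so I'll try that.

Request:
step_arm(series=[{"delta_pos": [-0.94,-0.2,0.3],"turn": 0},{"delta_pos": [-0.94,-0.2,0.3],"turn": 0},{"delta_pos": [-0.94,-0.2,0.3],"turn": 0},{"delta_pos": [-0.94,-0.2,0.3],"turn": 0},{"delta_pos": [-0.94,-0.2,0.3],"turn": 0},{"delta_pos": [-0.94,-0.2,0.3],"turn": 0},{"delta_pos": [-0.94,-0.2,0.3],"turn": 0}], gripper=100, squeeze=40)

```text
t: 0.85
position: [0.3572, 0.4673, 0.1921]
ee_rot: [-0.0, 0.183, 0.983, -0.0]
wrist_force: [0.3, 0.6, -0.3]
finger_gap: 0.0856
grip_force: 0.0
```

Request:
step_arm(series=[{"delta_pos": [-0.94,-0.2,0.3],"turn": 0},{"delta_pos": [-0.94,-0.2,0.3],"turn": 0},{"delta_pos": [-0.94,-0.2,0.3],"turn": 0},{"delta_pos": [-0.94,-0.2,0.3],"turn": 0},{"delta_pos": [-0.94,-0.2,0.3],"turn": 0},{"delta_pos": [-0.94,-0.2,0.3],"turn": 0},{"delta_pos": [-0.94,-0.2,0.3],"turn": 0}])

```text
t: 1.55
position: [0.4981, 0.3755, 0.1396]
ee_rot: [-0.0, 0.183, 0.983, -0.0]
wrist_force: [-0.4, -0.6, 0.1]
finger_gap: 0.0854
grip_force: 0.0
```

Request:
step_arm(series=[{"delta_pos": [0,0,0],"turn": -1},{"delta_pos": [0,0,0],"turn": -1},{"delta_pos": [0,0,0],"turn": -1},{"delta_pos": [0,0,0],"turn": -1},{"delta_pos": [0,0,0],"turn": -1},{"delta_pos": [0,0,0],"turn": -1},{"delta_pos": [0,0,0],"turn": -1},{"delta_pos": [0,0,0],"turn": 0}])

```text
t: 2.35
position: [0.4973, 0.3761, 0.1398]
ee_rot: [-0.0, -0.122, 0.993, -0.0]
wrist_force: [-1.0, 0.0, 0.4]
finger_gap: 0.0853
grip_force: 0.0
```

```bash
python3 - <<'E'
from h import *
s=env.sense();p,d=env.snapshot("wrist");cv2.imwrite("pics/w2.png",p);K,T=cam("wrist",s)
P=cloud(d,K,T);ok=d>0
hsv=cv2.cvtColor(p,cv2.COLOR_BGR2HSV)
near=np.hypot(P[...,0]-.4986,P[...,1]-.3765)<.14
for lo,hi in((.01,.05),(.03,.05),(.036,.044)):
    m=ok&(P[...,2]>lo)&(P[...,2]<hi)&near;print(lo,m.sum(),rect(P[m][:,:2]))
print("bench",np.median(P[...,2][ok&(abs(P[...,2])<.01)]))
go(.4986,.3765,.02,103.85)
E
```

```text
0.01 5088 (array([0.4978, 0.3778]), array([208.0476,  52.8518]), 13.624970436096191)
0.03 2435 (array([0.4978, 0.3778]), array([208.0733,  52.701 ]), 13.582530975341797)
0.036 1114 (array([0.4977, 0.3782]), array([208.0046,  52.4676]), 13.695773124694824)
bench 9.719355485116044e-05
pose [  0.4973   0.3761   0.1399 103.8211] | shift [-0.05  0.    4.8 ] rows 5 each [-0.01   0.     0.959] | turn -0.01
```

View pics/w2.png

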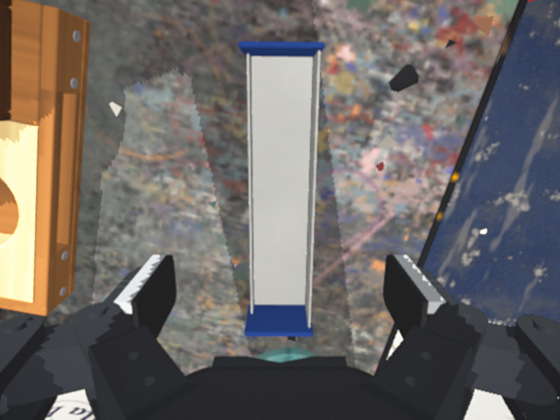

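The coater lies at (284,190), square between the fingers. The wrist and top views agree to about 1.5 mm.

Request:
step_arm(series=[{"delta_pos": [-0.04,0.06,1],"turn": 0},{"delta_pos": [0,0,1],"turn": 0},{"delta_pos": [0,0,1],"turn": 0},{"delta_pos": [0,0,1],"turn": 0},{"delta_pos": [0,0,0.5],"turn": 0},{"delta_pos": [0,0,0.42],"turn": 0},{"delta_pos": [0,0,0],"turn": 0}])

```text
t: 3.1
position: [0.4974, 0.3775, 0.016]
ee_rot: [-0.001, -0.121, 0.993, -0.0]
wrist_force: [-0.2, -0.1, 0.4]
finger_gap: 0.0856
grip_force: 0.0
```

Request:
step_arm(series=[{"delta_pos": [0,0,0],"turn": 0},{"delta_pos": [0,0,0],"turn": 0},{"delta_pos": [0,0,0],"turn": 0},{"delta_pos": [0,0,0],"turn": 0},{"delta_pos": [0,0,0],"turn": 0},{"delta_pos": [0,0,0],"turn": 0},{"delta_pos": [0,0,0],"turn": 0},{"delta_pos": [0,0,0],"turn": 0}], gripper=0, squeeze=40)

```text
t: 3.9
position: [0.4992, 0.3788, 0.0191]
ee_rot: [0.001, -0.121, 0.993, 0.001]
wrist_force: [-0.6, 1.1, 6.0]
finger_gap: 0.047
grip_force: 42.7
```

Request:
step_arm(series=[{"delta_pos": [0,0,-0.5],"turn": 0},{"delta_pos": [0,0,-1],"turn": 0},{"delta_pos": [0,0,-1],"turn": 0},{"delta_pos": [0,0,-1],"turn": 0},{"delta_pos": [0,0,-1],"turn": 0},{"delta_pos": [0,0,0],"turn": 1},{"delta_pos": [0,0,0],"turn": 1},{"delta_pos": [0,0,0],"turn": 1}])

```text
t: 4.7
position: [0.4982, 0.3779, 0.1308]
ee_rot: [0.0, 0.011, 1.0, 0.0]
wrist_force: [0.1, 0.5, -2.1]
finger_gap: 0.0469
grip_force: 41.5
```

Request:
step_arm(series=[{"delta_pos": [0,0,0],"turn": 1},{"delta_pos": [0,0,0],"turn": 1},{"delta_pos": [0,0,0],"turn": 1},{"delta_pos": [0,0,0],"turn": 1},{"delta_pos": [0,0,0],"turn": 1},{"delta_pos": [0,0,0],"turn": 1},{"delta_pos": [0,0,0],"turn": 1},{"delta_pos": [0,0,0],"turn": 1}])

```text
t: 5.5
position: [0.498, 0.3778, 0.1304]
ee_rot: [-0.0, 0.353, 0.936, -0.0]
wrist_force: [0.1, 0.5, -2.2]
finger_gap: 0.047
grip_force: 41.5
```

Request:
step_arm(series=[{"delta_pos": [0,0,0],"turn": 1},{"delta_pos": [0,0,0],"turn": 1},{"delta_pos": [0,0,0],"turn": 1},{"delta_pos": [0,0,0],"turn": 1},{"delta_pos": [0,0,0],"turn": 1},{"delta_pos": [0,0,0],"turn": 1},{"delta_pos": [0,0,0],"turn": 1},{"delta_pos": [0,0,0],"turn": 1}])

```text
t: 6.3
position: [0.498, 0.3778, 0.1304]
ee_rot: [0.0, 0.651, 0.759, -0.0]
wrist_force: [1.0, -0.3, -1.5]
finger_gap: 0.047
grip_force: 41.5
```

```bash
python3 - <<'E'
from h import *
s=env.sense();p,d=env.snapshot("wrist");cv2.imwrite("pics/w3.png",p);K,T=cam("wrist",s)
P=cloud(d,K,T);c=s["position"];print(s["position"],s["wrist_force"],s["finger_gap"])
blue=(cv2.inRange(cv2.cvtColor(p,cv2.COLOR_BGR2HSV),(105,100,40),(125,255,255))>0)&(np.linalg.norm(P-c,axis=2)<.13)&(P[...,2]>.07)
q=P[blue]; print(len(q),q.min(0),q.max(0)); dist=(q[:,1]-c[1])
for h in(q[dist>0],q[dist<0]): 
    if len(h)>10: print(h.mean(0),np.percentile(h,[1,99],axis=0),len(h))
go(.4527,.0791,.115,2.06,first=True)
E
```

```text
[0.498  0.3778 0.1304] [ 1.0021 -0.2633 -1.5434] 0.046974625509291344
882 [0.4572 0.4767 0.1132] [0.5053 0.484  0.1258]
[0.4836 0.4806 0.1195] [[0.4616 0.4772 0.1142]
 [0.5049 0.4838 0.1245]] 882
pose [0.498  0.3778 0.1304 8.4105] | shift [-11.87  -2.24   0.61] rows 13 each [-0.913 -0.172  0.047] | turn 1.27 (turn first)
```

View pics/w3.png

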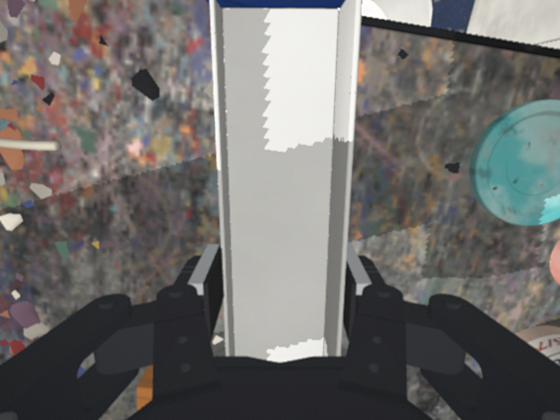

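The coater is held level, with its walls symmetric at (215–360) between the pads. Now I'll move it over the seat.

Request:
step_arm(series=[{"delta_pos": [0,0,0],"turn": 0.64},{"delta_pos": [0,0,0],"turn": 0.63},{"delta_pos": [-0.92,-0.17,0],"turn": 0},{"delta_pos": [-0.92,-0.17,0],"turn": 0},{"delta_pos": [-0.92,-0.17,0],"turn": 0},{"delta_pos": [-0.92,-0.17,0],"turn": 0},{"delta_pos": [-0.92,-0.17,0],"turn": 0},{"delta_pos": [-0.92,-0.17,0],"turn": 0}])

```text
t: 7.15
position: [0.4786, 0.238, 0.1303]
ee_rot: [0.0, 0.69, 0.723, 0.0]
wrist_force: [1.0, -0.1, -1.7]
finger_gap: 0.0472
grip_force: 41.7
```

Request:
step_arm(series=[{"delta_pos": [-0.92,-0.17,0],"turn": 0},{"delta_pos": [-0.92,-0.17,0],"turn": 0},{"delta_pos": [-0.92,-0.17,0],"turn": 0},{"delta_pos": [-0.92,-0.17,0],"turn": 0},{"delta_pos": [-0.92,-0.17,0],"turn": 0},{"delta_pos": [-0.92,-0.17,0],"turn": 0},{"delta_pos": [-0.91,-0.2,0],"turn": 0},{"delta_pos": [0,0,0],"turn": 0}])

```text
t: 7.95
position: [0.4552, 0.0749, 0.1302]
ee_rot: [0.0, 0.691, 0.723, -0.0]
wrist_force: [-0.5, 0.8, -1.4]
finger_gap: 0.0469
grip_force: 41.6
```

```bash
python3 - <<'E'
from h import *
go(.4527,.0776,.060,2.06)
p,d=env.snapshot("top");K,T=cam("top");P=cloud(d,K,T);cv2.imwrite("pics/t4.png",p)
blue=(cv2.inRange(cv2.cvtColor(p,cv2.COLOR_BGR2HSV),(105,110,40),(125,255,255))>0)&(P[...,2]>.1)&(P[...,2]<.2)&(abs(P[...,0]-.45)<.05)&(abs(P[...,1]-.08)<.15)
q=P[blue]
for h in(q[q[:,1]>.08],q[q[:,1]<.08]):print(len(h),h.mean(0) if len(h) else 0,np.percentile(h,[2,98],axis=0))
print(rect(q[:,:2]))
E
```

```text
pose [0.4552 0.0749 0.1302 2.5491] | shift [ 0.11 -0.1   2.81] rows 3 each [ 0.038 -0.032  0.936] | turn 0.1 Traceback (most recent call last):
  File "<stdin>", line 6, in <module>
    return _quantile_unchecked(
        a, q, axis, out, overwrite_input, method, keepdims, weights)
    return _ureduce(a,
                    func=_quantile_ureduce_func,
    ...<5 lines>...
                    overwrite_input=overwrite_input,
                    method=method)
    r = func(a, **kwargs)
    result = _quantile(arr,
                       quantiles=q,
    ...<2 lines>...
                       out=out,
                       weights=wgt)
    slices_having_nans = np.isnan(arr[-1, ...])
                                  ~~~^^^^^^^^^
IndexError: index -1 is out of bounds for axis 0 with size 0
```

Request:
step_arm(series=[{"delta_pos": [0.11,-0.1,0.6],"turn": 0.1},{"delta_pos": [0,0,0.7],"turn": 0},{"delta_pos": [0,0,0.5],"turn": 0},{"delta_pos": [0,0,0.4],"turn": 0},{"delta_pos": [0,0,0.3],"turn": 0},{"delta_pos": [0,0,0.3],"turn": 0},{"delta_pos": [0,0,0],"turn": 0}])

```text
t: 8.7
position: [0.4524, 0.0797, 0.0588]
ee_rot: [-0.001, 0.694, 0.72, -0.001]
wrist_force: [-0.2, 1.1, -1.9]
finger_gap: 0.0473
grip_force: 41.6
```

```bash
python3 - <<'E'
from h import *
s=env.sense();go(.4527,.0776,.057,2.06);print(s["wrist_force"],s["moment"])
p,d=env.snapshot("scene");cv2.imwrite("pics/s5.png",cv2.resize(p[140:270,130:330],None,fx=4,fy=4,interpolation=cv2.INTER_CUBIC))
E
```

```text
pose [0.4524 0.0797 0.0588 2.0857] | shift [-0.08  0.01  0.07] rows 1 each [-0.083  0.009  0.073] | turn 0.01 
[-0.1562  1.1463 -1.8517] [-0.0198  0.0125 -0.0021]
```

View pics/s5.png

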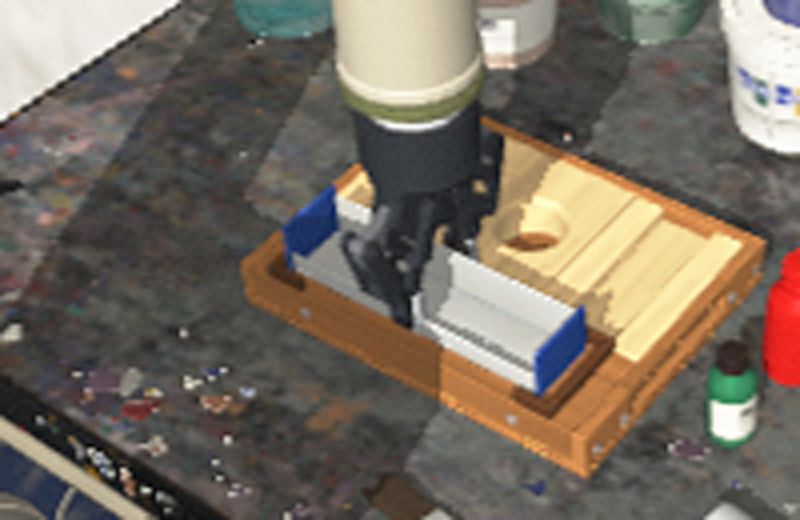

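The coater sits between the cleats, with its end plates at (312,225) and (560,345). I'll lower the last 2 mm and release.

Request:
step_arm(series=[{"delta_pos": [-0.06,0,0.04],"turn": 0},{"delta_pos": [0,0,0.04],"turn": 0},{"delta_pos": [0,0,0],"turn": 0}])

```text
t: 9.05
position: [0.4533, 0.0781, 0.0581]
ee_rot: [0.0, 0.694, 0.72, 0.0]
wrist_force: [0.6, -1.0, -1.6]
finger_gap: 0.0467
grip_force: 41.6
```

Request:
step_arm(series=[{"delta_pos": [0,0,0],"turn": 0},{"delta_pos": [0,0,0],"turn": 0},{"delta_pos": [0,0,0],"turn": 0},{"delta_pos": [0,0,0],"turn": 0},{"delta_pos": [0,0,0],"turn": 0},{"delta_pos": [0,0,-0.4],"turn": 0},{"delta_pos": [0,0,-1],"turn": 0},{"delta_pos": [0,0,-1],"turn": 0}], gripper=90)

```text
t: 9.85
position: [0.4525, 0.0781, 0.1186]
ee_rot: [-0.0, 0.694, 0.72, -0.0]
wrist_force: [0.3, -0.3, 0.8]
finger_gap: 0.0768
grip_force: 0.0
```

Request:
step_arm(series=[{"delta_pos": [0,0,-1],"turn": 0},{"delta_pos": [0,0,-1],"turn": 0},{"delta_pos": [0,0,-1],"turn": 0},{"delta_pos": [0,0,0],"turn": 0},{"delta_pos": [0,0,0],"turn": 0}])

```text
t: 10.35
position: [0.4536, 0.0782, 0.194]
ee_rot: [0.001, 0.694, 0.72, 0.001]
wrist_force: [0.2, 0.4, 0.1]
finger_gap: 0.0771
grip_force: 0.0
```

```bash
python3 - <<'E'
from h import *
s=env.sense();p,d=env.snapshot("wrist");K,T=cam("wrist",s);P=cloud(d,K,T);ok=d>0
c=s["position"];f=np.radians(2.06);R=np.array([[np.cos(f),-np.sin(f)],[np.sin(f),np.cos(f)]])
L=(P[...,:2]-[.5237,.0817])@R
m=ok&(P[...,2]>.056)&(P[...,2]<.09)&(abs(L[...,0]+.071)<.05)&(abs(L[...,1])<.13);print("coater",m.sum(),rect(L[m]),np.percentile(P[m][:,2],[50,98]))
b=(cv2.inRange(cv2.cvtColor(p,cv2.COLOR_BGR2HSV),(105,110,40),(125,255,255))>0)&m
for h in(b&(L[...,1]>0),b&(L[...,1]<0)):
  if h.sum()>5:print(h.sum(),np.percentile(L[h],[1,99],axis=0),np.percentile(P[h][:,2],99))
cv2.imwrite("pics/w6.png",p)
# film etc. via wrist next
go(.4188,-.2158,.16,-7.8)
go(.4188,-.2158,.16,-7.8,first=True)
E
```

```text
coater 3131 (array([-0.07 ,  0.003]), array([207.9952,  52.7033]), 89.72197723388672) [0.0718 0.0788]
819 [[-0.0943  0.1027]
 [-0.0441  0.1064]] 0.07946235198377263
1048 [[-0.0958 -0.0993]
 [-0.0467 -0.096 ]] 0.07882474687609269
pose [0.4529 0.0782 0.1928 2.0809] | shift [-11.7   -1.79   1.31] rows 12 each [-0.975 -0.149  0.109] | turn 1.98 
pose [0.4529 0.0782 0.1928 2.0809] | shift [-11.83   0.24   1.31] rows 12 each [-0.986  0.02   0.109] | turn 1.98 (turn first)
```

View pics/w6.png

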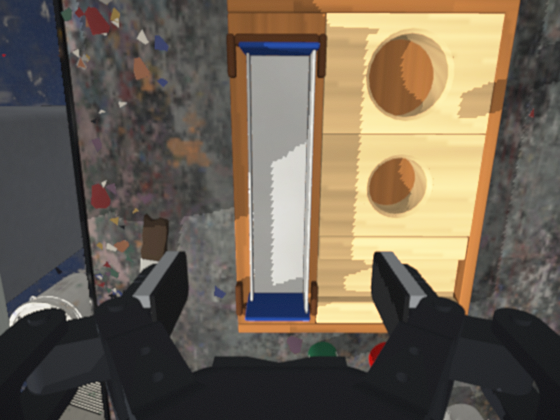

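The coater is down and level: its end plates top out at 79 mm and it is about 3 mm off centre. Next I'll get the bores' rims from this view, then go for the film.

```bash
python3 - <<'E'
from h import *
s=env.sense();p,d=env.snapshot("wrist");K,T=cam("wrist",s);P=cloud(d,K,T)
top=((P[...,2]>.0365)&(P[...,2]<.041)).astype(np.uint8)
for name,(u0,v0,u1,v1) in dict(wide=(345,15,475,128),narrow=(350,140,450,228)).items():
    m=np.zeros_like(top);m[v0:v1,u0:u1]=1-top[v0:v1,u0:u1]
    n,l,st,ce=cv2.connectedComponentsWithStats(m);i=1+st[1:,4].argmax()
    c=max(cv2.findContours((l==i).astype(np.uint8),cv2.RETR_EXTERNAL,cv2.CHAIN_APPROX_NONE)[0],key=cv2.contourArea)[:,0]
    w=plane(c,.038,K,T)[:,:2];(cx,cy),r=cv2.minEnclosingCircle((w*1000).astype(np.float32));e=cv2.fitEllipse((w*1000).astype(np.float32))
    print(name,st[i],cx,cy,r,e)
E
```

```text
wide [ 368   28   88   92 5823] 551.6881713867188 171.90989685058594 33.36664962768555 ((551.4036254882812, 171.5212860107422), (63.40446853637695, 63.952205657958984), 165.25926208496094)
narrow [ 369  155   64   62 2887] 554.2571411132812 84.33068084716797 26.621849060058594 ((554.4297485351562, 84.24127960205078), (50.456180572509766, 50.759456634521484), 87.68196868896484)
```

Request:
step_arm(series=[{"delta_pos": [-0.98,-0.15,0.1],"turn": 0},{"delta_pos": [-0.98,-0.15,0.1],"turn": 0},{"delta_pos": [-0.98,-0.15,0.1],"turn": 0},{"delta_pos": [-0.98,-0.15,0.1],"turn": 0},{"delta_pos": [-0.98,-0.15,0.1],"turn": 0},{"delta_pos": [-0.98,-0.15,0.1],"turn": 0}])

```text
t: 11.05
position: [0.4348, -0.0703, 0.1763]
ee_rot: [-0.001, 0.694, 0.72, -0.001]
wrist_force: [-0.8, 0.1, 0.2]
finger_gap: 0.0768
grip_force: 0.0
```

Request:
step_arm(series=[{"delta_pos": [-0.98,-0.15,0],"turn": 0},{"delta_pos": [-0.98,-0.15,0],"turn": 0},{"delta_pos": [-0.98,-0.15,0],"turn": 0},{"delta_pos": [-0.98,-0.15,0],"turn": 0},{"delta_pos": [-0.98,-0.15,0],"turn": 0},{"delta_pos": [-0.9,-0.15,0],"turn": 1},{"delta_pos": [0,0,0],"turn": 1},{"delta_pos": [0,0,0],"turn": 0}])

```text
t: 11.85
position: [0.4177, -0.2154, 0.1764]
ee_rot: [-0.001, 0.755, 0.655, -0.0]
wrist_force: [0.7, -0.7, -0.9]
finger_gap: 0.0767
grip_force: 0.0
```

```bash
python3 - <<'E'
from h import *
s=env.sense();p,d=env.snapshot("wrist");K,T=cam("wrist",s);P=cloud(d,K,T);ok=d>0
near=np.hypot(P[...,0]-.4188,P[...,1]+.2158)<.09
for lo in(.006,.015,.025):
    m=ok&(P[...,2]>lo)&(P[...,2]<.045)&near;print(lo,m.sum(),rect(P[m][:,:2]),P[m][:,2].max())
go(.4188,-.2158,.03,-7.8)
cv2.imwrite("pics/w7.png",p)
E
```

```text
0.006 6234 (array([ 0.4514, -0.2193]), array([120.427 ,  99.7325]), 82.69314575195312) 0.04490719544253202
0.015 6144 (array([ 0.4514, -0.2193]), array([120.427 ,  99.7325]), 82.69314575195312) 0.04490719544253202
0.025 5487 (array([ 0.4519, -0.2193]), array([120.1194,  98.225 ]), 82.90786743164062) 0.04490719544253202
pose [ 0.4179 -0.215   0.1766 -7.8582] | shift [-0.03  0.04  5.86] rows 6 each [-0.004  0.006  0.977] | turn -0.01
```

View pics/w7.png

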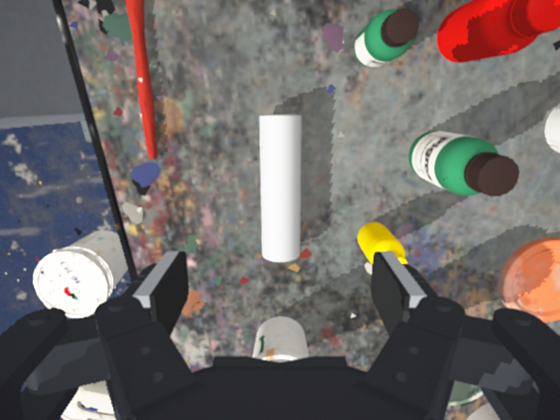

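The film lies at (281,188), parallel to the fingers. The yellow bottle at (380,242) and the open white tub at (280,340) are both clear of them. One quick refinement of its pose:

```bash
python3 - <<'E'
from h import *
s=env.sense();p,d=env.snapshot("wrist");K,T=cam("wrist",s);P=cloud(d,K,T)
m=(d>0)&(P[...,2]>.02)&(P[...,2]<.04)&(abs(P[...,0]-.4188)<.032)&(abs(P[...,1]+.2158)<.075)
print(rect(P[m][:,:2]))
E
```

```text
(array([ 0.419 , -0.2153]), array([120.324 ,  33.3875]), 82.22232818603516)
```

Request:
step_arm(series=[{"delta_pos": [0,0.05,1],"turn": 0},{"delta_pos": [0,0,1],"turn": 0},{"delta_pos": [0,0,1],"turn": 0},{"delta_pos": [0,0,1],"turn": 0},{"delta_pos": [0,0,1],"turn": 0},{"delta_pos": [0,0,0.6],"turn": 0},{"delta_pos": [0,0,0.42],"turn": 0},{"delta_pos": [0,0,0],"turn": 0}])

```text
t: 12.75
position: [0.4188, -0.2143, 0.0257]
ee_rot: [-0.002, 0.754, 0.657, -0.0]
wrist_force: [-1.2, -0.5, -0.6]
finger_gap: 0.0768
grip_force: 0.0
```

Request:
step_arm(series=[{"delta_pos": [0,0,0],"turn": 0},{"delta_pos": [0,0,0],"turn": 0},{"delta_pos": [0,0,0],"turn": 0},{"delta_pos": [0,0,0],"turn": 0},{"delta_pos": [0,0,0],"turn": 0},{"delta_pos": [0,0,0],"turn": 0},{"delta_pos": [0,0,0],"turn": 0},{"delta_pos": [0,0,0],"turn": 0}], gripper=0, squeeze=25)

```text
t: 13.55
position: [0.4207, -0.216, 0.0285]
ee_rot: [0.001, 0.754, 0.657, 0.0]
wrist_force: [-0.9, 1.0, 7.6]
finger_gap: 0.0331
grip_force: 24.5
```

Request:
step_arm(series=[{"delta_pos": [0,0,-0.5],"turn": 0},{"delta_pos": [0,0,-1],"turn": 0},{"delta_pos": [0,0,-1],"turn": 0},{"delta_pos": [0,0,-1],"turn": 0},{"delta_pos": [0,0,-1],"turn": 0},{"delta_pos": [0,0,-1],"turn": 0},{"delta_pos": [0,0,-1],"turn": 0},{"delta_pos": [0,0,0],"turn": 0}])

```text
t: 14.35
position: [0.4219, -0.2168, 0.195]
ee_rot: [0.004, 0.754, 0.657, 0.001]
wrist_force: [-0.6, -0.9, -0.3]
finger_gap: 0.033
grip_force: 25.2
```

```bash
python3 - <<'E'
from h import *
s=env.sense();p,d=env.snapshot("wrist");print(s["position"],s["finger_gap"],s["grip_force"])
cv2.imwrite("pics/w8.png",p);go(.558,-.004,.18,-87.94)
K,T=cam("wrist",s);P=cloud(d,K,T);c=s["position"];f=np.radians(pose(s)[3]);L=P-c;a=L[...,0]*-np.sin(f)+L[...,1]*np.cos(f);b=L[...,0]*np.cos(f)+L[...,1]*np.sin(f)
m=(d>0)&(abs(b)<.015)&(L[...,2]<.0)&(L[...,2]>-.03)&(abs(L[...,2]+.01)<.03)&(abs(a)<.08);print(m.sum(),a[m].min(),a[m].max())
k=m&(abs(b)<.003)
for x in np.arange(-.06,.07,.02):
    j=k&(abs(a-x)<.004)
    if j.sum():print(round(x,2),np.median(P[...,2][j]))
E
```

```text
[ 0.4219 -0.2168  0.195 ] 0.03302288990049723 25.209152698516846
pose [ 0.4211 -0.2163  0.1927 -7.9236] | shift [9.17 4.25 0.51] rows 11 each [0.833 0.387 0.046] | turn 16.0 
2782 -0.040332033863665864 0.060528272757750676
0.06 0.16815922418436102
```

View pics/w8.png

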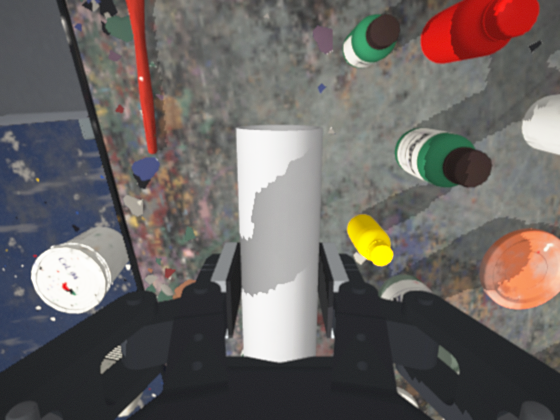

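The film is gripped in its middle and its front end is at (280,127). Moving it over the groove.

Request:
step_arm(series=[{"delta_pos": [0.83,0.39,0],"turn": 0},{"delta_pos": [0.83,0.39,0],"turn": 0},{"delta_pos": [0.83,0.39,0],"turn": 0},{"delta_pos": [0.83,0.39,0],"turn": 0},{"delta_pos": [0.83,0.39,0],"turn": 0},{"delta_pos": [0.83,0.39,0],"turn": 0},{"delta_pos": [0.83,0.39,0],"turn": 0},{"delta_pos": [0.83,0.39,0],"turn": 0}])

```text
t: 15.2
position: [0.5197, -0.0608, 0.1887]
ee_rot: [-0.001, 0.754, 0.657, -0.001]
wrist_force: [0.8, -1.1, 0.0]
finger_gap: 0.033
grip_force: 25.2
```

Request:
step_arm(series=[{"delta_pos": [0.83,0.39,0],"turn": 0},{"delta_pos": [0.83,0.39,0],"turn": 0},{"delta_pos": [0.83,0.39,0],"turn": 0},{"delta_pos": [0,0,0],"turn": 1},{"delta_pos": [0,0,0],"turn": 1},{"delta_pos": [0,0,0],"turn": 1},{"delta_pos": [0,0,0],"turn": 1},{"delta_pos": [0,0,0],"turn": 1}])

```text
t: 16.0
position: [0.5568, -0.0041, 0.1885]
ee_rot: [-0.001, 0.879, 0.476, -0.001]
wrist_force: [-0.4, -1.2, -0.7]
finger_gap: 0.0329
grip_force: 25.2
```

Request:
step_arm(series=[{"delta_pos": [0,0,0],"turn": 1},{"delta_pos": [0,0,0],"turn": 1},{"delta_pos": [0,0,0],"turn": 1},{"delta_pos": [0,0,0],"turn": 1},{"delta_pos": [0,0,0],"turn": 1},{"delta_pos": [0,0,0],"turn": 1}])

```text
t: 16.6
position: [0.5568, -0.0041, 0.1886]
ee_rot: [-0.0, 0.973, 0.232, -0.001]
wrist_force: [-0.7, -0.6, 0.1]
finger_gap: 0.0332
grip_force: 25.2
```

Request:
step_arm(series=[{"delta_pos": [0,0,0],"turn": 1},{"delta_pos": [0,0,0],"turn": 1},{"delta_pos": [0,0,0],"turn": 1},{"delta_pos": [0,0,0],"turn": 1},{"delta_pos": [0,0,0],"turn": 1},{"delta_pos": [0,0,0],"turn": 0}])

```text
t: 17.2
position: [0.5568, -0.0042, 0.1887]
ee_rot: [-0.0, 1.0, 0.017, -0.001]
wrist_force: [-0.6, 0.5, -0.3]
finger_gap: 0.0328
grip_force: 25.2
```

```bash
python3 - <<'E'
from h import *
s=env.sense();p,d=env.snapshot("wrist");print(s["position"],s["finger_gap"])
K,T=cam("wrist",s);P=cloud(d,K,T);c=s["position"];f=np.radians(pose(s)[3]);L=P-c;a=L[...,0]*-np.sin(f)+L[...,1]*np.cos(f);b=L[...,0]*np.cos(f)+L[...,1]*np.sin(f)
k=(d>0)&(abs(b)<.004)&(L[...,2]>-.03)&(L[...,2]<.04)
for x in np.arange(-.06,.07,.01):
    j=k&(abs(a-x)<.004)
    if j.sum()>4:print(round(x,2),np.percentile(L[...,2][j],80),j.sum())
# groove: deck height along y at x~.558 +-.05
for xx in(.52,.60):
    j=(d>0)&(abs(P[...,0]-xx)<.002)&(P[...,1]<.05)&(P[...,1]>-.06)&(P[...,2]<.05)
    if j.sum():
        y=P[...,1][j];z=P[...,2][j];g=(z<.03)&(z>.02);print(xx,"groove y",y[g].min() if g.any() else 0,y[g].max() if g.any() else 0,g.sum())
go(.558,-.004,.07,-87.94)
E
```

```text
[ 0.5568 -0.0042  0.1887] 0.03275813920549309
-0.04 0.005187018438211427 5
-0.03 0.005842879858340683 300
-0.02 0.0059097611124851405 317
-0.01 0.005831985664628408 329
0.0 0.005925829311030884 383
0.01 0.005865434201151365 397
0.02 0.005838668680735115 412
0.03 0.005765481498619218 443
0.04 0.0057700112203199205 476
0.05 0.0057640406887270405 497
0.06 0.00557265754705627 346
0.52 groove y 0.03837564202838388 0.0384986442283869 2
0.6 groove y 0 0 0
pose [  0.5569  -0.0042   0.1888 -87.8208] | shift [ 0.04 -0.    4.75] rows 5 each [ 0.008 -0.001  0.951] | turn 0.02
```

Request:
step_arm(series=[{"delta_pos": [0.04,0,1],"turn": 0},{"delta_pos": [0,0,1],"turn": 0},{"delta_pos": [0,0,1],"turn": 0},{"delta_pos": [0,0,1],"turn": 0},{"delta_pos": [0,0,0.5],"turn": 0},{"delta_pos": [0,0,0.4],"turn": 0},{"delta_pos": [0,0,0.38],"turn": 0},{"delta_pos": [0,0,0],"turn": 0}])

```text
t: 18.05
position: [0.5581, -0.0041, 0.057]
ee_rot: [-0.0, 1.0, 0.018, -0.001]
wrist_force: [-0.5, 0.6, -0.9]
finger_gap: 0.0325
grip_force: 25.2
```

```bash
python3 - <<'E'
from h import *
s=env.sense();print(s["position"],s["wrist_force"],s["moment"])
p,d=env.snapshot("scene");cv2.imwrite("pics/s9.png",cv2.resize(p[150:270,180:360],None,fx=4.2,fy=4.2,interpolation=cv2.INTER_CUBIC))
E
```

```text
[ 0.5581 -0.0041  0.057 ] [-0.531   0.6063 -0.9124] [-0.0605  0.0066 -0.0456]
```

View pics/s9.png

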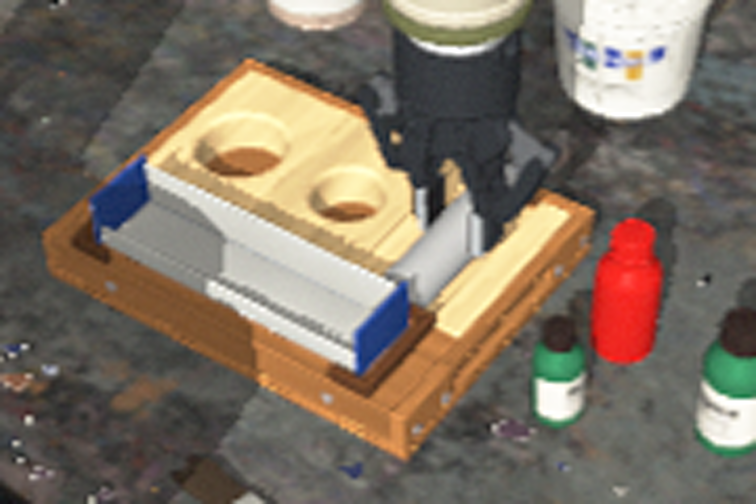

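The film at (435,255) is lined up in the groove. Lower 2 mm, release and lift.

Request:
step_arm(series=[{"delta_pos": [0,0,0.06],"turn": 0},{"delta_pos": [0,0,0],"turn": 0},{"delta_pos": [0,0,0],"turn": 0}])

```text
t: 18.4
position: [0.5591, -0.0042, 0.057]
ee_rot: [0.0, 1.0, 0.018, 0.001]
wrist_force: [-0.2, -0.0, -0.8]
finger_gap: 0.0328
grip_force: 25.2
```

Request:
step_arm(series=[{"delta_pos": [0,0,0],"turn": 0},{"delta_pos": [0,0,0],"turn": 0},{"delta_pos": [0,0,0],"turn": 0},{"delta_pos": [0,0,0],"turn": 0},{"delta_pos": [0,0,0],"turn": 0},{"delta_pos": [0,0,-0.4],"turn": 0},{"delta_pos": [0,0,-1],"turn": 0},{"delta_pos": [0,0,-1],"turn": 0}], gripper=65)

```text
t: 19.2
position: [0.5581, -0.0041, 0.1171]
ee_rot: [-0.0, 1.0, 0.018, -0.001]
wrist_force: [0.7, -0.4, -0.0]
finger_gap: 0.0554
grip_force: 0.0
```

Request:
step_arm(series=[{"delta_pos": [0,0,-1],"turn": 0},{"delta_pos": [0,0,-1],"turn": 0},{"delta_pos": [0,0,-1],"turn": 0},{"delta_pos": [0,0,-1],"turn": 0},{"delta_pos": [0,0,-1],"turn": 0},{"delta_pos": [0,0,0],"turn": 0}])

```text
t: 19.8
position: [0.5608, -0.0044, 0.2469]
ee_rot: [0.0, 1.0, 0.018, 0.004]
wrist_force: [0.3, 0.5, 0.9]
finger_gap: 0.0556
grip_force: 0.0
```

```bash
python3 - <<'E'
from h import *
s=env.sense();p,d=env.snapshot("wrist");K,T=cam("wrist",s);P=cloud(d,K,T)
f=np.radians(2.06);R=np.array([[np.cos(f),-np.sin(f)],[np.sin(f),np.cos(f)]]);L=(P[...,:2]-[.558,-.004])@R
m=(d>0)&(P[...,2]>.046)&(P[...,2]<.066)&(abs(L[...,0])<.07)&(abs(L[...,1])<.03);print("film",m.sum(),rect(L[m]),np.percentile(P[m][:,2],98),s["position"])
g=(d>0)&(P[...,2]>.036)&(P[...,2]<.041)&(abs(L[...,0])<.03);y=L[...,1][g];print("groove edges",y[y>0].min(),y[y<0].max())
go(.5535,-.2105,.2,-87.94)
E
```

```text
film 4495 (array([-0.0052,  0.0002]), array([134.0415,  44.2859]), 5.790441989898682) 0.06105252267464137 [ 0.5608 -0.0044  0.2469]
groove edges 0.02027071056018346 -0.02176594996507629
pose [  0.56    -0.0043   0.2444 -87.9254] | shift [-0.56  8.23  1.78] rows 9 each [-0.062  0.915  0.198] | turn 0.0
```

Film top is at 61 mm, so it is fully down. Next, the bottle.

Request:
step_arm(series=[{"delta_pos": [-0.06,0.91,0.15],"turn": 0},{"delta_pos": [-0.06,0.91,0.15],"turn": 0},{"delta_pos": [-0.06,0.91,0.15],"turn": 0},{"delta_pos": [-0.06,0.91,0.15],"turn": 0},{"delta_pos": [-0.06,0.91,0.15],"turn": 0}], gripper=80)

```text
t: 20.35
position: [0.5545, -0.1188, 0.2212]
ee_rot: [-0.0, 1.0, 0.018, -0.001]
wrist_force: [0.7, 0.9, 0.2]
finger_gap: 0.0688
grip_force: 0.0
```

Request:
step_arm(series=[{"delta_pos": [-0.06,0.92,0.15],"turn": 0},{"delta_pos": [-0.06,0.92,0.15],"turn": 0},{"delta_pos": [-0.06,0.92,0.15],"turn": 0},{"delta_pos": [-0.06,0.92,0.15],"turn": 0},{"delta_pos": [0,0,0],"turn": 0},{"delta_pos": [0,0,0],"turn": 0}])

```text
t: 20.95
position: [0.5519, -0.2102, 0.2064]
ee_rot: [-0.001, 1.0, 0.018, -0.001]
wrist_force: [-0.2, 0.2, 0.3]
finger_gap: 0.0681
grip_force: 0.0
```

```bash
python3 - <<'E'
from h import *
s=env.sense();p,d=env.snapshot("wrist");K,T=cam("wrist",s);P=cloud(d,K,T)
near=(np.hypot(P[...,0]-.5544,P[...,1]+.2084)<.035)&(d>0)
m=near&(P[...,2]>.088)&(P[...,2]<.105);q=P[m];print("cap",m.sum(),rect(q[:,:2]),np.percentile(q[:,2],95))
m=near&(P[...,2]>.02)&(P[...,2]<.062);q=P[m]
r=np.hypot(q[:,0]-.5544,q[:,1]+.2084)
print("body",m.sum(),q.min(0),q.max(0))
if m.sum()>20:
    A=np.c_[2*q[:,:2],np.ones(len(q))];x=np.linalg.lstsq(A,(q[:,:2]**2).sum(1),rcond=None)[0];print("circle",x[:2],np.sqrt(x[2]+x[0]**2+x[1]**2))
m=(d>0)&(P[...,2]>.05)&(P[...,2]<.066)&(abs(P[...,0]-.558)<.06)&(abs(P[...,1]+.004)<.03);print("film",m.sum(),rect(P[m][:,:2]) if m.sum() else 0)
cv2.imwrite("pics/w10.png",p);go(.5544,-.2084,.05,-87.94)
E
```

```text
cap 1027 (array([ 0.555 , -0.2084]), array([25.1052, 25.0819]), 62.459129333496094) 0.09727538529915024
body 294 [ 0.5525 -0.228   0.0201] [ 0.5744 -0.1876  0.062 ]
circle [ 0.5534 -0.2082] 0.020704386095148
film 5515 (array([ 0.5582, -0.0047]), array([119.6395,  30.3537]), 2.5693788528442383)
pose [  0.5522  -0.2097   0.2068 -87.9424] | shift [ 0.09 -0.05  6.27] rows 7 each [ 0.013 -0.007  0.896] | turn -0.0
```

View pics/w10.png

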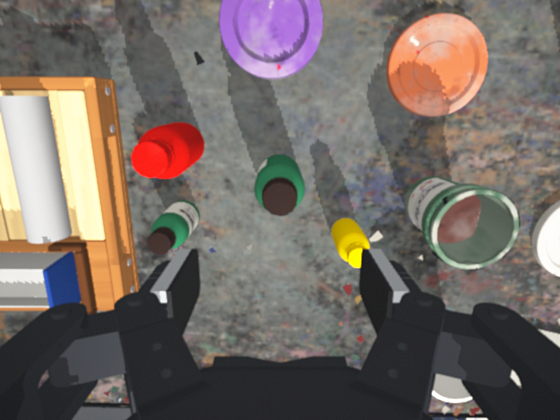

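The bottle is at (279,185), centred between the fingers with clear ground around it. The film reads (0.558, -0.005) at 2.6°, which is good.

Request:
step_arm(series=[{"delta_pos": [0.09,-0.05,0.9],"turn": 0},{"delta_pos": [0,0,0.9],"turn": 0},{"delta_pos": [0,0,0.9],"turn": 0},{"delta_pos": [0,0,0.9],"turn": 0},{"delta_pos": [0,0,0.9],"turn": 0},{"delta_pos": [0,0,0.9],"turn": 0},{"delta_pos": [0,0,0.6],"turn": 0},{"delta_pos": [0,0,0.39],"turn": 0}])

```text
t: 21.8
position: [0.5542, -0.2078, 0.0464]
ee_rot: [-0.0, 1.0, 0.019, -0.001]
wrist_force: [0.8, -0.0, 0.1]
finger_gap: 0.0684
grip_force: 0.0
```

Request:
step_arm(series=[{"delta_pos": [0,0,0],"turn": 0},{"delta_pos": [0,0,0],"turn": 0},{"delta_pos": [0,0,0],"turn": 0},{"delta_pos": [0,0,0],"turn": 0},{"delta_pos": [0,0,0],"turn": 0},{"delta_pos": [0,0,0],"turn": 0},{"delta_pos": [0,0,0],"turn": 0},{"delta_pos": [0,0,0],"turn": 0}], gripper=0, squeeze=25)

```text
t: 22.6
position: [0.5554, -0.2093, 0.0487]
ee_rot: [0.0, 1.0, 0.018, 0.001]
wrist_force: [-0.3, -0.6, 5.0]
finger_gap: 0.0396
grip_force: 26.8
```

Request:
step_arm(series=[{"delta_pos": [0,0,-0.3],"turn": 0},{"delta_pos": [0,0,-0.8],"turn": 0},{"delta_pos": [0,0,-1],"turn": 0},{"delta_pos": [0,0,-1],"turn": 0},{"delta_pos": [0,0,-1],"turn": 0},{"delta_pos": [0,0,-1],"turn": 0},{"delta_pos": [0,0,-0.5],"turn": 0},{"delta_pos": [0,0,0],"turn": 0}])

```text
t: 23.4
position: [0.5559, -0.2094, 0.1901]
ee_rot: [0.001, 1.0, 0.018, 0.002]
wrist_force: [0.2, 0.6, -1.2]
finger_gap: 0.0396
grip_force: 26.3
```

```bash
python3 - <<'E'
from h import *
s=env.sense();p,d=env.snapshot("wrist");K,T=cam("wrist",s);P=cloud(d,K,T);c=s["position"];print(c,s["finger_gap"],s["grip_force"])
L=P-c;m=(d>0)&(np.hypot(L[...,0],L[...,1])<.03)&(L[...,2]>.042)&(L[...,2]<.06);q=L[m];print("cap rel",m.sum(),rect(q[:,:2]),np.percentile(q[:,2],[5,95]))
go(.5548,.0836,.2,-87.94)
E
```

```text
[ 0.5559 -0.2094  0.1901] 0.039572656523144505 26.335906443418935
cap rel 5491 (array([0.009 , 0.0002]), array([19.3869, 54.23  ]), 2.526468515396118) [0.0429 0.0594]
pose [  0.5551  -0.2091   0.1882 -87.9221] | shift [  0.41 -11.7   -0.47] rows 12 each [ 0.034 -0.975 -0.039] | turn 0.0
```

Request:
step_arm(series=[{"delta_pos": [0.04,-0.5,0],"turn": 0},{"delta_pos": [0.04,-1,0],"turn": 0},{"delta_pos": [0.04,-1,0],"turn": 0},{"delta_pos": [0.04,-1,0],"turn": 0},{"delta_pos": [0.04,-1,0],"turn": 0},{"delta_pos": [0.04,-1,0],"turn": 0},{"delta_pos": [0.04,-1,0],"turn": 0},{"delta_pos": [0.04,-1,0],"turn": 0}])

```text
t: 24.25
position: [0.5545, -0.0192, 0.1856]
ee_rot: [-0.0, 1.0, 0.018, -0.002]
wrist_force: [-0.1, -0.2, -0.7]
finger_gap: 0.0396
grip_force: 26.3
```

Request:
step_arm(series=[{"delta_pos": [0.03,-1,0],"turn": 0},{"delta_pos": [0.03,-1,0],"turn": 0},{"delta_pos": [0.03,-1,0],"turn": 0},{"delta_pos": [0,-0.8,0],"turn": 0},{"delta_pos": [0,-0.4,0],"turn": 0},{"delta_pos": [0,0,0],"turn": 0},{"delta_pos": [0,0,0],"turn": 0}])

```text
t: 24.95
position: [0.554, 0.0835, 0.187]
ee_rot: [0.0, 1.0, 0.018, -0.001]
wrist_force: [-0.3, 0.5, -0.5]
finger_gap: 0.0395
grip_force: 26.3
```

```bash
python3 - <<'E'
from h import *
s=env.sense();p,d=env.snapshot("wrist");K,T=cam("wrist",s);P=cloud(d,K,T);c=s["position"]
L=P-c
g=cv2.inRange(cv2.cvtColor(p,cv2.COLOR_BGR2HSV),(60,80,30),(90,255,255))>0
q=L[g&(np.hypot(L[...,0],L[...,1])<.04)&(L[...,2]>-.03)&(L[...,2]<.06)];print("green",len(q),q.min(0),q.max(0))
dk=(p.max(2)<70)&(np.hypot(L[...,0],L[...,1])<.02)&(L[...,2]>.03);q=L[dk];print("cap",len(q),q.min(0) if len(q) else 0,q.max(0) if len(q) else 0)
go(.5548,.0836,.0587,-87.94);cv2.imwrite("pics/w11.png",p)
E
```

```text
green 7570 [-0.0121 -0.0187 -0.0299] [0.0196 0.0215 0.0351]
cap 11792 [-0.0007 -0.012   0.03  ] [0.0179 0.0157 0.0781]
pose [  0.5542   0.0831   0.1872 -87.9417] | shift [ 0.03 -0.02  5.14] rows 6 each [ 0.004 -0.003  0.857] | turn -0.0
```

View pics/w11.png

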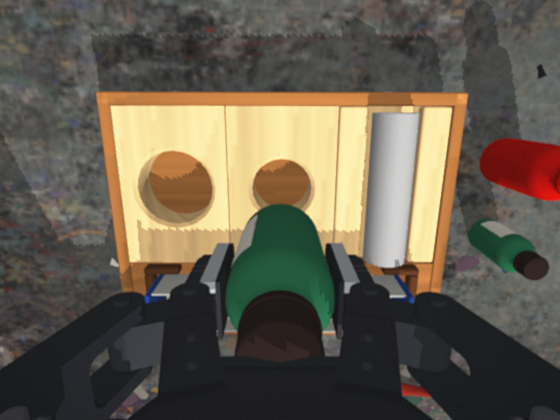

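The bottle hangs upright and is lined up with the narrow bore at (282,188). The tub's bore is at (176,188).

Request:
step_arm(series=[{"delta_pos": [0.05,-0.02,0.9],"turn": 0},{"delta_pos": [0,0,0.9],"turn": 0},{"delta_pos": [0,0,0.8],"turn": 0},{"delta_pos": [0,0,0.6],"turn": 0},{"delta_pos": [0,0,0.5],"turn": 0},{"delta_pos": [0,0,0.4],"turn": 0},{"delta_pos": [0,0,0.4],"turn": 0},{"delta_pos": [0,0,0.3],"turn": 0}])

```text
t: 25.8
position: [0.5558, 0.0842, 0.0673]
ee_rot: [0.0, 1.0, 0.018, 0.0]
wrist_force: [0.0, -0.0, -1.5]
finger_gap: 0.0397
grip_force: 26.3
```

Request:
step_arm(series=[{"delta_pos": [0,0,0.2],"turn": 0},{"delta_pos": [0,0,0.13],"turn": 0},{"delta_pos": [0,0,0],"turn": 0},{"delta_pos": [0,0,0],"turn": 0}])

```text
t: 26.2
position: [0.5559, 0.0844, 0.0599]
ee_rot: [-0.0, 1.0, 0.018, 0.0]
wrist_force: [0.2, -0.4, -0.7]
finger_gap: 0.039
grip_force: 26.3
```

Request:
step_arm(series=[{"delta_pos": [0,0,0.06],"turn": 0},{"delta_pos": [0,0,0.05],"turn": 0},{"delta_pos": [0,0,0],"turn": 0}])

```text
t: 26.5
position: [0.5556, 0.0843, 0.0567]
ee_rot: [-0.0, 1.0, 0.018, -0.0]
wrist_force: [0.4, -0.1, -1.6]
finger_gap: 0.0394
grip_force: 26.3
```

Request:
step_arm(series=[{"delta_pos": [0,0,0],"turn": 0},{"delta_pos": [0,0,0],"turn": 0},{"delta_pos": [0,0,0],"turn": 0},{"delta_pos": [0,0,0],"turn": 0},{"delta_pos": [0,0,0],"turn": 0},{"delta_pos": [0,0,-0.5],"turn": 0},{"delta_pos": [0,0,-1],"turn": 0},{"delta_pos": [0,0,-1],"turn": 0}], gripper=75)

```text
t: 27.3
position: [0.5553, 0.0843, 0.1205]
ee_rot: [0.0, 1.0, 0.018, -0.0]
wrist_force: [0.9, -0.9, -0.2]
finger_gap: 0.0639
grip_force: 0.0
```

Request:
step_arm(series=[{"delta_pos": [0,0,-1],"turn": 0},{"delta_pos": [0,0,-1],"turn": 0},{"delta_pos": [0,0,-1],"turn": 0},{"delta_pos": [0,0,-1],"turn": 0},{"delta_pos": [0,0,-1],"turn": 0},{"delta_pos": [0,0,0],"turn": 0},{"delta_pos": [0,0,0],"turn": 0}])

```text
t: 28.0
position: [0.5562, 0.0843, 0.2457]
ee_rot: [-0.0, 1.0, 0.018, 0.001]
wrist_force: [-1.2, 0.2, -0.9]
finger_gap: 0.064
grip_force: 0.0
```

```bash
python3 - <<'E'
from h import *
s=env.sense();p,d=env.snapshot("wrist");K,T=cam("wrist",s);P=cloud(d,K,T)
m=(d>0)&(np.hypot(P[...,0]-.555,P[...,1]-.084)<.03)&(P[...,2]>.096)&(P[...,2]<.115);q=P[m];print("cap",m.sum(),rect(q[:,:2]),np.percentile(q[:,2],[50,95]))
top=((P[...,2]>.0365)&(P[...,2]<.041)).astype(np.uint8)
cv2.imwrite("pics/w12.png",p)
go(.6725,-.1992,.2,2.06);go(.6725,-.1992,.22,2.06,first=True)
E
```

```text
cap 803 (array([0.5552, 0.085 ]), array([24.9825, 25.0116]), 74.43211364746094) [0.1041 0.1053]
pose [  0.5555   0.0843   0.2443 -87.9237] | shift [ 4.27 11.5   1.77] rows 13 each [0.328 0.885 0.136] | turn -18.0 
pose [  0.5555   0.0843   0.2443 -87.9237] | shift [-11.5    4.27   0.97] rows 13 each [-0.885  0.328  0.075] | turn -18.0 (turn first)
```

The bottle is seated: cap top at 104–105 mm, 1–2 mm off centre. On to the tub.

Request:
step_arm(series=[{"delta_pos": [0.33,0.89,0],"turn": -1},{"delta_pos": [0.25,0.91,0],"turn": -1},{"delta_pos": [0.17,0.93,0],"turn": -1},{"delta_pos": [0.09,0.94,0],"turn": -1},{"delta_pos": [0,0.94,0],"turn": -1},{"delta_pos": [-0.08,0.94,0],"turn": -1},{"delta_pos": [-0.16,0.93,0],"turn": -1},{"delta_pos": [-0.24,0.91,0],"turn": -1}], gripper=100)

```text
t: 28.85
position: [0.6268, -0.091, 0.2424]
ee_rot: [-0.001, 0.933, 0.361, -0.001]
wrist_force: [0.2, 0.2, 0.6]
finger_gap: 0.0855
grip_force: 0.0
```

Request:
step_arm(series=[{"delta_pos": [0,0,0],"turn": -1},{"delta_pos": [0,0,0],"turn": -1},{"delta_pos": [0,0,0],"turn": -1},{"delta_pos": [0,0,0],"turn": -1},{"delta_pos": [0,0,0],"turn": -1},{"delta_pos": [0,0,0],"turn": -1},{"delta_pos": [0,0,0],"turn": -1},{"delta_pos": [0,0,0],"turn": -1}])

```text
t: 29.65
position: [0.6265, -0.0901, 0.2423]
ee_rot: [-0.001, 0.753, 0.658, -0.001]
wrist_force: [-0.3, 0.2, -0.3]
finger_gap: 0.0853
grip_force: 0.0
```

Request:
step_arm(series=[{"delta_pos": [0,0,0],"turn": -1},{"delta_pos": [0,0,0],"turn": -1},{"delta_pos": [0,0,0],"turn": 0}])

```text
t: 29.95
position: [0.6266, -0.0901, 0.2425]
ee_rot: [-0.001, 0.694, 0.72, -0.001]
wrist_force: [0.2, 0.6, -0.2]
finger_gap: 0.0855
grip_force: 0.0
```

```bash
python3 - <<'E'
from h import *
go(.6725,-.1992,.21,2.06)
E
```

```text
pose [ 0.6266 -0.0901  0.2425  2.1579] | shift [-4.43  1.67  1.3 ] rows 5 each [-0.886  0.334  0.26 ] | turn 0.02
```

Request:
step_arm(series=[{"delta_pos": [-0.89,0.33,0.2],"turn": 0},{"delta_pos": [-0.89,0.33,0.2],"turn": 0},{"delta_pos": [-0.89,0.33,0.2],"turn": 0},{"delta_pos": [-0.89,0.33,0.2],"turn": 0},{"delta_pos": [-0.88,0.34,0.2],"turn": 0},{"delta_pos": [0,0,0],"turn": 0},{"delta_pos": [0,0,0],"turn": 0}])

```text
t: 30.65
position: [0.6723, -0.1997, 0.2179]
ee_rot: [-0.001, 0.695, 0.719, -0.0]
wrist_force: [0.5, 1.1, -0.5]
finger_gap: 0.085
grip_force: 0.0
```

```bash
python3 - <<'E'
from h import *
s=env.sense();p,d=env.snapshot("wrist");K,T=cam("wrist",s);P=cloud(d,K,T)
near=(np.hypot(P[...,0]-.6725,P[...,1]+.1992)<.05)&(d>0)
m=near&(P[...,2]>.08)&(P[...,2]<.095);q=P[m];print("lid",m.sum(),rect(q[:,:2]),np.percentile(q[:,2],[50,95]),cv2.minEnclosingCircle((q[:,:2]*1000).astype(np.float32)))
x,y=rect(q[:,:2])[0];go(x,y,.05,2.06);cv2.imwrite("pics/w13.png",p)
E
```

```text
lid 5956 (array([ 0.6712, -0.1978]), array([68.9947, 67.6071]), 13.894881248474121) [0.084  0.0868] ((671.4482421875, -198.41627502441406), 34.74351119995117)
pose [ 0.6725 -0.1991  0.2185  1.994 ] | shift [ 0.06 -0.05  6.74] rows 7 each [ 0.008 -0.007  0.963] | turn -0.01
```

View pics/w13.png

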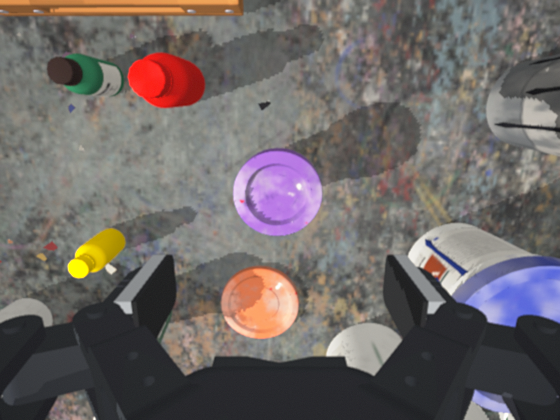

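The lidded tub is at (277,192), centred, and both finger lanes are free.

Request:
step_arm(series=[{"delta_pos": [0.03,-0.04,1],"turn": 0},{"delta_pos": [0,0,1],"turn": 0},{"delta_pos": [0,0,1],"turn": 0},{"delta_pos": [0,0,0.9],"turn": 0},{"delta_pos": [0,0,0.9],"turn": 0},{"delta_pos": [0,0,0.8],"turn": 0},{"delta_pos": [0,0,0.6],"turn": 0},{"delta_pos": [0,0,0.38],"turn": 0}])

```text
t: 31.5
position: [0.6713, -0.1979, 0.0536]
ee_rot: [-0.001, 0.694, 0.72, -0.0]
wrist_force: [-0.2, 0.4, -0.1]
finger_gap: 0.0851
grip_force: 0.0
```

Request:
step_arm(series=[{"delta_pos": [0,0,0],"turn": 0},{"delta_pos": [0,0,0],"turn": 0},{"delta_pos": [0,0,0],"turn": 0},{"delta_pos": [0,0,0],"turn": 0},{"delta_pos": [0,0,0],"turn": 0},{"delta_pos": [0,0,0],"turn": 0},{"delta_pos": [0,0,0],"turn": 0},{"delta_pos": [0,0,0],"turn": 0}], gripper=0, squeeze=40)

```text
t: 32.3
position: [0.6724, -0.1993, 0.0556]
ee_rot: [0.001, 0.694, 0.72, 0.0]
wrist_force: [-1.0, 1.1, 4.3]
finger_gap: 0.0613
grip_force: 44.2
```

Request:
step_arm(series=[{"delta_pos": [0,0,-0.2],"turn": 0},{"delta_pos": [0,0,-0.4],"turn": 0},{"delta_pos": [0,0,-0.6],"turn": 0},{"delta_pos": [0,0,0],"turn": 0},{"delta_pos": [0,0,0],"turn": 0}])

```text
t: 32.8
position: [0.6727, -0.1993, 0.0862]
ee_rot: [0.001, 0.694, 0.72, 0.0]
wrist_force: [-0.1, 0.5, -3.0]
finger_gap: 0.0609
grip_force: 44.1
```

```bash
python3 - <<'E'
from h import *
p,d=env.snapshot("scene");s=env.sense()
K,T=cam("scene");P=cloud(d,K,T);h=cv2.cvtColor(p,cv2.COLOR_BGR2HSV)
c=s["position"];m=(cv2.inRange(h,(125,60,60),(150,255,255))>0)&(np.hypot(P[...,0]-c[0],P[...,1]-c[1])<.06);q=P[m];print("lid pts",len(q),np.percentile(q,[2,98],axis=0) if len(q) else 0)
go(.5517,.1712,.21,2.06)
E
```

```text
lid pts 229 [[ 0.6407 -0.2307  0.1007]
 [ 0.6988 -0.1865  0.1183]]
pose [ 0.6721 -0.199   0.0851  2.0785] | shift [14.97 -4.27 -4.99] rows 16 each [ 0.936 -0.267 -0.312] | turn 0.0
```

Request:
step_arm(series=[{"delta_pos": [0,0,-0.6],"turn": 0},{"delta_pos": [0,0,-0.8],"turn": 0},{"delta_pos": [0,0,-0.8],"turn": 0},{"delta_pos": [0,0,-0.8],"turn": 0},{"delta_pos": [0,0,-0.8],"turn": 0},{"delta_pos": [0,0,-0.6],"turn": 0},{"delta_pos": [0,0,-0.4],"turn": 0},{"delta_pos": [0.4,-0.11,0],"turn": 0}])

```text
t: 33.65
position: [0.6696, -0.1902, 0.2069]
ee_rot: [0.002, 0.695, 0.719, 0.0]
wrist_force: [0.3, -0.3, -2.5]
finger_gap: 0.0613
grip_force: 44.4
```

Request:
step_arm(series=[{"delta_pos": [0.7,-0.2,0],"turn": 0},{"delta_pos": [0.9,-0.26,0],"turn": 0},{"delta_pos": [0.9,-0.26,0],"turn": 0},{"delta_pos": [0.9,-0.26,0],"turn": 0},{"delta_pos": [0.9,-0.26,0],"turn": 0},{"delta_pos": [0.9,-0.26,0],"turn": 0},{"delta_pos": [0.9,-0.26,0],"turn": 0},{"delta_pos": [0.9,-0.26,0],"turn": 0}])

```text
t: 34.45
position: [0.6105, -0.0144, 0.2032]
ee_rot: [-0.001, 0.694, 0.72, -0.001]
wrist_force: [0.0, 0.3, -3.1]
finger_gap: 0.0608
grip_force: 44.4
```

Request:
step_arm(series=[{"delta_pos": [0.9,-0.26,0],"turn": 0},{"delta_pos": [0.9,-0.26,0],"turn": 0},{"delta_pos": [0.9,-0.26,0],"turn": 0},{"delta_pos": [0.9,-0.26,0],"turn": 0},{"delta_pos": [0.9,-0.26,0],"turn": 0},{"delta_pos": [0.9,-0.26,0],"turn": 0},{"delta_pos": [0.9,-0.26,0],"turn": 0},{"delta_pos": [0.9,-0.26,0],"turn": 0}])

```text
t: 35.25
position: [0.5518, 0.1632, 0.2033]
ee_rot: [-0.001, 0.694, 0.72, -0.001]
wrist_force: [-1.0, 0.2, -2.6]
finger_gap: 0.061
grip_force: 44.4
```

Request:
step_arm(series=[{"delta_pos": [0.3,-0.1,0],"turn": 0},{"delta_pos": [0,0,0],"turn": 0},{"delta_pos": [0,0,0],"turn": 0}])

```text
t: 35.55
position: [0.5504, 0.169, 0.2042]
ee_rot: [-0.0, 0.694, 0.72, -0.001]
wrist_force: [-1.0, 0.7, -3.4]
finger_gap: 0.0611
grip_force: 44.4
```

```bash
python3 - <<'E'
from h import *
s=env.sense();p,d=env.snapshot("wrist");K,T=cam("wrist",s);P=cloud(d,K,T);c=s["position"];print(c,s["finger_gap"])
h=cv2.cvtColor(p,cv2.COLOR_BGR2HSV);L=P-c
m=(cv2.inRange(h,(125,60,40),(155,255,255))>0)&(np.hypot(L[...,0],L[...,1])<.05)&(L[...,2]>0);q=L[m];print("lid",len(q),np.percentile(q,[.5,99.5],axis=0))
rim=q[(q[:,2]<.028)];
if len(rim)>30:
    A=np.c_[2*rim[:,:2],np.ones(len(rim))];x=np.linalg.lstsq(A,(rim[:,:2]**2).sum(1),rcond=None)[0];print("circle",x[:2],np.sqrt(x[2]+x[0]**2+x[1]**2))
go(.5517,.1712,.0656,2.06);cv2.imwrite("pics/w14.png",p)
E
```

```text
[0.5504 0.169  0.2042] 0.06105763608173066
lid 22498 [[-0.0279 -0.0162  0.017 ]
 [ 0.0312  0.0338  0.0612]]
circle [0.0007 0.0087] 0.01878374611866588
pose [0.5507 0.1686 0.2044 2.055 ] | shift [0.1  0.05 5.55] rows 6 each [0.017 0.008 0.925] | turn -0.0
```

View pics/w14.png

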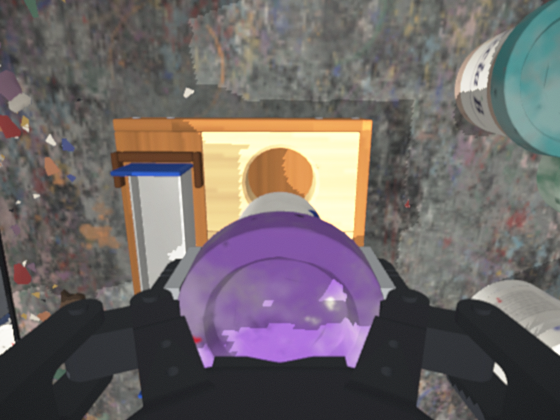

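The tub hangs upright with the bore straight behind it at (279,180). Lowering it.

Request:
step_arm(series=[{"delta_pos": [0.12,0.05,0.8],"turn": 0},{"delta_pos": [0,0,0.9],"turn": 0},{"delta_pos": [0,0,0.8],"turn": 0},{"delta_pos": [0,0,0.7],"turn": 0},{"delta_pos": [0,0,0.6],"turn": 0},{"delta_pos": [0,0,0.4],"turn": 0},{"delta_pos": [0,0,0],"turn": 0}])

```text
t: 36.3
position: [0.5509, 0.1717, 0.098]
ee_rot: [-0.001, 0.694, 0.72, -0.001]
wrist_force: [-0.5, 0.9, -3.2]
finger_gap: 0.0607
grip_force: 44.5
```

Request:
step_arm(series=[{"delta_pos": [0,0,0.3],"turn": 0},{"delta_pos": [0,0,0.3],"turn": 0},{"delta_pos": [0,0,0.3],"turn": 0},{"delta_pos": [0,0,0.25],"turn": 0},{"delta_pos": [0,0,0.2],"turn": 0},{"delta_pos": [0,0,0],"turn": 0},{"delta_pos": [0,0,0],"turn": 0}])

```text
t: 37.0
position: [0.5518, 0.1724, 0.066]
ee_rot: [-0.0, 0.694, 0.72, -0.0]
wrist_force: [0.2, -0.3, -3.8]
finger_gap: 0.0606
grip_force: 44.5
```

Request:
step_arm(series=[{"delta_pos": [0,0,0.05],"turn": 0},{"delta_pos": [0,0,0.05],"turn": 0},{"delta_pos": [0,0,0],"turn": 0},{"delta_pos": [0,0,0],"turn": 0}])

```text
t: 37.4
position: [0.5519, 0.1724, 0.0637]
ee_rot: [0.0, 0.694, 0.72, 0.0]
wrist_force: [0.7, 0.6, -2.9]
finger_gap: 0.0612
grip_force: 44.5
```

Request:
step_arm(series=[{"delta_pos": [0,0,0],"turn": 0},{"delta_pos": [0,0,0],"turn": 0},{"delta_pos": [0,0,0],"turn": 0},{"delta_pos": [0,0,0],"turn": 0},{"delta_pos": [0,0,0],"turn": 0},{"delta_pos": [0,0,0],"turn": 0},{"delta_pos": [0,0,-0.4],"turn": 0},{"delta_pos": [0,0,-0.8],"turn": 0}], gripper=100)

```text
t: 38.2
position: [0.5504, 0.1721, 0.0925]
ee_rot: [-0.001, 0.694, 0.72, -0.002]
wrist_force: [0.2, -0.8, 0.4]
finger_gap: 0.0851
grip_force: 0.0
```

Request:
step_arm(series=[{"delta_pos": [0,0,-1],"turn": 0},{"delta_pos": [0,0,-1],"turn": 0},{"delta_pos": [0,0,-1],"turn": 0},{"delta_pos": [0,0,-1],"turn": 0},{"delta_pos": [0,0,-1],"turn": 0},{"delta_pos": [0,0,-1],"turn": 0},{"delta_pos": [0,0,0],"turn": 0},{"delta_pos": [0,0,0],"turn": 0}])

```text
t: 39.0
position: [0.5523, 0.1725, 0.2448]
ee_rot: [0.001, 0.694, 0.72, 0.001]
wrist_force: [-0.2, 0.6, -0.7]
finger_gap: 0.0854
grip_force: 0.0
```

```bash
python3 - <<'E'
from h import *
s=env.sense();p,d=env.snapshot("wrist");K,T=cam("wrist",s);P=cloud(d,K,T);print(s["position"],s["finger_gap"])
m=(d>0)&(np.hypot(P[...,0]-.552,P[...,1]-.171)<.042)&(P[...,2]>.086)&(P[...,2]<.11);q=P[m];print("lid",m.sum(),rect(q[:,:2]),np.percentile(q[:,2],[50,99]))
A=np.c_[q[:,:2],np.ones(len(q))];r=q[q[:,2]>np.percentile(q[:,2],99)-.004];A=np.c_[r[:,:2],np.ones(len(r))];print("tilt",np.linalg.lstsq(A,r[:,2],rcond=None)[0][:2])
for n in("top","scene"):
    p,d=env.snapshot(n);K,T=cam(n);P=cloud(d,K,T)
    def f(k,x,y,lo,hi,r=.045):
        m=(d>0)&(np.hypot(P[...,0]-x,P[...,1]-y)<r)&(P[...,2]>lo)&(P[...,2]<hi)
        if m.sum()>10:print(n,k,m.sum(),*rect(P[m][:,:2]),np.percentile(P[m][:,2],97))
    f("ow",.3978,-.3742,.074,.085);f("og",.5323,-.3588,.079,.09);f("bottle",.555,.084,.096,.115,.03);f("tub",.552,.171,.086,.11);f("film",.558,-.004,.05,.066,.065)
    f("coater",.4527,.079,.066,.086,.12)
E
```

```text
[0.5523 0.1725 0.2448] 0.08537725428767738
lid 5301 (array([0.5513, 0.1734]), array([68.2297, 67.3882]), 3.7047431468963623) [0.0919 0.0955]
tilt [ 0.0213 -0.0077]
top ow 147 [ 0.3967 -0.3728] [61.9309 63.0405] 76.35140991210938 0.08347237651061279
top og 149 [ 0.5325 -0.3588] [64.362 64.309] 80.64806365966797 0.08889712613716712
top bottle 84 [0.5538 0.0848] [24.9497 23.0494] 7.5388689041137695 0.10824391828680174
top tub 44 [0.5492 0.168 ] [38.6337 61.7345] 16.04680824279785 0.09810598262301966
top film 513 [ 0.5589 -0.0033] [122.3379  32.7181] 2.2159152030944824 0.06365147032711353
top coater 208 [0.5081 0.0516] [187.3789 106.7715] 73.22505950927734 0.08369575146605128
scene ow 216 [ 0.394  -0.3703] [62.5916 63.0671] 4.970878601074219 0.08172750448713632
scene og 199 [ 0.5293 -0.3564] [64.5387 65.6858] 69.8431167602539 0.08751332616622362
scene bottle 71 [0.5496 0.0858] [27.0925 24.2674] 39.787322998046875 0.10665876789395805
scene tub 364 [0.5478 0.174 ] [71.1617 65.6627] 39.94792556762695 0.09710488892594266
scene film 371 [ 0.5552 -0.0012] [121.6607  33.7946] 1.8197075128555298 0.062126704835875575
scene coater 455 [0.4936 0.0859] [141.9606 211.3896] 2.0987911224365234 0.08417977366130239
```

Every piece is seated and upright: tub lid at 94–95 mm and level, bottle, film and coater in place. The open tubs have not moved. Handing in.

```bash
python3 -c "
from bench import env
print(env.sign_off())"
```

```text
the job is handed in; nothing more can be done
None
```

The kit is packed and handed in at about 39 s: by the last camera checks the tub, bottle, film and coater are fully down in their places and the open tubs have not moved; the sign-off returned no verdict.

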